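Set the shear's length stop by two counted crank turns

TASK

Set the crank-driven length stop of the shear: wind the crank anticlockwise (seen from above) until you feel it come up against its internal end stop, gently and without forcing it, then wind it clockwise exactly two full turns from there, and finally swing the lock lever clockwise all the way over to lock the setting. There is no dial, so keep count, and leave the other things on the bench where they are.

Things in the scene. Friction and masses are not known exactly. Their poses are not given: they have to be found in the camera images.
- length_stop: Fixed crank-driven length stop, base plate 120 x 270 x 10 mm; origin on the bench under the crank shaft, x towards the stop rod, y towards the lock lever, z up. Grey housing 84 x 90 mm, top 65 mm high; a cover 50 mm high joins it to the lock block at y = 145 mm (54 mm square, top 59 mm). No dial or marks.
- crank_axis (a point): Crank shaft's vertical axis, at the height of the middle of the knob, 112 mm above the bench (the nut on the crank's hub reaches 96 mm). Turned anticlockwise seen from above, the crank comes, 0.4 to 1.05 turns from its start, to a firm internal end stop, which cannot be seen and whose direction is unknown.
- crank_knob (a point): Middle of the crank's upright black knob: at most 22 mm thick, from 91 to 133 mm above the bench, 50 mm from the axis, on a steel arm 90 mm high. It spins freely on its pin, so it can be held with the hand's direction unchanged while led round. The crank turns freely many turns, stays where it is left, and takes a steady 3 N or so at the knob.
- crank_hub (a point): Steel disc (32 mm across, 78 mm above the bench) on the crank shaft under the arm; its x axis lies along the arm while the crank is unloaded. A torsion spring joins it to the arm and gives about 3 N at the knob per 0.05 rad (2.5 mm), either way, so the arm gives when the shaft meets the end stop. Over 0.3 rad (15 mm, 18 N) it is overstrained.
- crank_arm (a point): Middle of the crank arm's top, 90 mm above the bench, 25 mm from the axis; x along the arm from the axis to the knob, z up. Its x axis leads or lags that of crank_hub by the twist of the spring.
- stop_face (a point): Centre of the front face of the small upright steel plate (44 x 36 mm) at the end of the horizontal stop rod. Clockwise crank turns push it out along the length stop's x, 1 mm a turn: far too little to count turns by looking. Not to be handled.
- lock_axis (a point): The lock lever's vertical axis, at the height of the middle of its knob, 90 mm above the bench.
- lock_knob (a point): Middle (92 mm above the bench) of the upright black knob, 18 mm thick, 34 mm long, top 109 mm above the bench, at the end of the round steel lock lever, 55 mm from the lock axis; it does not spin on its own. The lever's bar is 67 to 79 mm above the bench.
- lock (a joint): Angle of the lock lever in rad: 0 = open, bar towards the length stop's -x; it grows clockwise seen from above, towards +y, to a firm stop at 1.4 = locked. It starts at 0 to 0.25, takes about 1.5 N at the knob and stays where it is left.
- flat_offcut: Bystander: rusty flat bar offcut, 40 x 122 x 10 mm, lying beside the stop plate; origin under its centre.
- oil_can: Bystander: small oil can with a thin spout, 56 mm wide, 156 mm high, standing behind the lock block; origin under its centre.
- angle_offcut: Bystander: rusty angle-iron offcut, 75 x 40 x 40 mm, lying to the right of the crank; origin under its centre.
- bolt_rusty: Bystander: rusty hex bolt with nut, 19 x 58 x 16 mm, lying between the robot and the mechanism; origin under its centre.

How it is judged:
By the outcome, as a careful person would: the job done as asked, in the order asked, and still so for the second after the job is handed in, with the robot touching nothing.
It also fails if it takes over 72 s, if anything falls off the work surface, if the arm or the gripper's body presses on something with over 40 N, if the wrist force passes 120 N, or if a joint passes its speed limit or range.

ROBOT

A 6-joint arm with a two-finger parallel gripper is mounted at the origin on the work surface; the furniture and walls round the work are solid. World frame = base frame: x ahead of the robot, y to its left, z up, the work surface at z = 0. Lengths are in mm, angles in degrees, forces in N, time in s.
With the tool pointing down it reaches from about 350 to 850 mm from the base axis. Payload 8.1 kg.
Tool frame: the origin (TCP) lies midway between the tips of the shut fingers; the grasp point (between the pads) lies 19 mm behind it; x points along the fingers, y is the direction in which the jaws open and shut, and the axes are right-handed (so a half turn about x gives the same grasp; the last joint's range is limited). The gripper opens to 85 mm and grips with 20 to 120 N. Pads are 22 mm wide; open, the fingers measure 114 mm over their backs; the gripper's body (76 mm by 85 mm) begins 54 mm behind the grasp point. The pads swing forward as they close: fully open they stand 13 mm farther back than shut.
Start: joints at [-73.591, 7.471, 85.268, -0, 87.261, -4.893], TCP at [217.996, -559.002, 231.292] pointing down, gripper open.
Joint ranges: [-169.43, 169.43], [-51.17, 129.36], [1.28, 143.12], [-76.62, 256.62], [0, 156.53], [-152.29, 152.29]. Speed limits (degrees/s): [136.94, 136.94, 159.86, 180, 180, 180].

INTERFACE

Orientations are given as [roll, pitch, yaw] about the fixed x, y, z axes, in that order (R = Rz(yaw) Ry(pitch) Rx(roll)).
In Python, from bench import sense, snapshot, hand_in gives the robot as it stands.
- The arm moves only by the tool drive_tool, never from a script. Its argument "deltas" is a list of rows, each a list of 7 numbers: the closure in counts, from 0 (fully open) to 255 (shut), then the shift along the tool's x, y, z in m, then the turn, a rotation vector about the tool's x, y, z in rad. A call has exactly 10 rows; each row is the pose to reach, as a shift and turn from the pose commanded when the call began, along the tool's axes at that moment; what a row does not reach only later rows make up. A row lasts 1/12 s, in which the tool goes at most 41.7 mm and 7.16 degrees, less where a joint would pass 70% of its speed; a pose out of reach is approached as far as the arm can. A call with a gripper value outside its range is refused whole. The fingers move at their own pace and stop on an object; "squeeze" is the grip in N (left out, the last holds). Time passes only in rows, so rows that repeat a pose let the fingers close, or fill a call up. It gives the time, the measured TCP pose, the force and the opening at its end, in the units of the state.
- sense(): the state, without advancing time (a new reading comes with each control period).
- snapshot(name): name is "scene" or "top" or "wrist"; returns a dict with "frame" (480x640x3 uint8, blue, green, red), "fx", "fy", "cx", "cy" (pixels), "k1" (the pictures are not rectified: a ray, as slopes to the right and down, at radius r is drawn at 1 + k1 r^2 times it, then the intrinsics apply), "rvec" (rotation vector, rad) and "tvec" (3), from world to camera coordinates, as OpenCV has them. Camera axes: x right, y down, z forward; pixel columns grow to the right and rows downward; lengths in mm; the calibration is good to about 2 mm. A picture is of the moment at which its call begins. There is no depth.
- hand_in(): hands the job in, once; it reports no verdict.
The state is a dict: "time": time; "joint_pos": joint angles; "qd": joint speeds; "joint_efforts": joint torques, N m; "tool_pos": TCP position; "tcp_rot": TCP orientation; "ft_force": force on the tool from outside, world axes, zero at the start; "wrist_torque": the same for the moment, N m; "finger_gap": finger opening in mm.
Only numpy, scipy, OpenCV 4.12 (cv2) and the standard library are available. Lean on these libraries where they do the work, as an engineer would, in place of code of your own. Each camera call takes 0.05 s, during which the arm holds its last target.

## Working session

There is one attempt and no reset: what is moved stays moved. The work goes in short steps, Python scripts to look and compute and a tool call to move; the robot and the scene stay as the last step left them, time stands still between calls to the robot, and variables do not carry over. Pictures are saved under pics/ and viewed, and the job is handed in when it is done.

Besides the shell and the picture viewer there is one more tool, called after ">>>" as name([rows], argument=value, ...), one row to a line, values as JSON. drive_tool: Moves the arm, as the interface text tells. Its arguments: {"type":"object","properties":{"deltas":{"type":"array","items":{"type":"array","items":{"type":"number"}}},"squeeze":{"type":"number"}},"required":["deltas"]}

```bash
ls; mkdir -p pics
python3 - <<'E'
from bench import sense, snapshot
import cv2
s=sense(); print(s)
for n in ["scene","top","wrist"]:
    d=snapshot(n); cv2.imwrite(f"pics/{n}0.png",d["frame"]); print(n,{k:v for k,v in d.items() if k!="frame"})
E
```

```text
pics
{'time': 0.0, 'joint_pos': array([-7.35900711e+01,  7.51677443e+00,  8.53301865e+01,  1.54528932e-04,
        8.72617161e+01, -4.89324527e+00]), 'qd': array([-0.01249165, -0.02588627, -0.12259355,  0.05580359, -0.04000977,
        0.04114104]), 'joint_efforts': array([ 4.26725283e-04, -5.69397962e+01, -5.00545621e+01, -3.18112461e-04,
        1.48396392e-02, -4.30371540e-05]), 'tool_pos': array([ 217.8429791 , -558.45618722,  230.21837184]), 'tcp_rot': array([-94.97461415,  89.89132288, 106.32855249]), 'ft_force': array([ 0.40182101, -0.28151056, -0.44424694]), 'wrist_torque': array([-0.00918061, -0.08664574, -0.0730422 ]), 'finger_gap': 85.54627016728824}
scene {'fx': 509.9486358316598, 'fy': 509.9486358316598, 'cx': 320.7193799796294, 'cy': 239.18151368157658, 'k1': 0.002860055805541159, 'rvec': array([ 0.87775654, -2.49551555,  1.11769544]), 'tvec': array([422.48573054, 332.61562137, 648.41009644])}
top {'fx': 613.3892295016203, 'fy': 613.3892295016203, 'cx': 336.2718846189679, 'cy': 248.62323698943408, 'k1': -0.14438175182641574, 'rvec': array([ 1.98845862, -2.22773852,  0.25068942]), 'tvec': array([ 19.62806003, 577.86561865, 969.12896893])}
wrist {'fx': 371.3448305085274, 'fy': 371.3448305085274, 'cx': 319.56914374422234, 'cy': 237.1537321503208, 'k1': -0.0625105475522053, 'rvec': array([-2.36747216,  1.6172547 ,  0.2630388 ]), 'tvec': array([-598.49697378,  -41.20669141,  381.94687518])}
```

View pics/scene0.png

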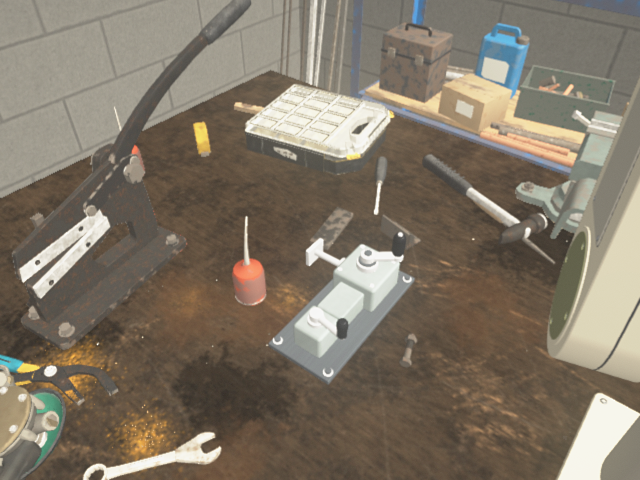

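View pics/top0.png

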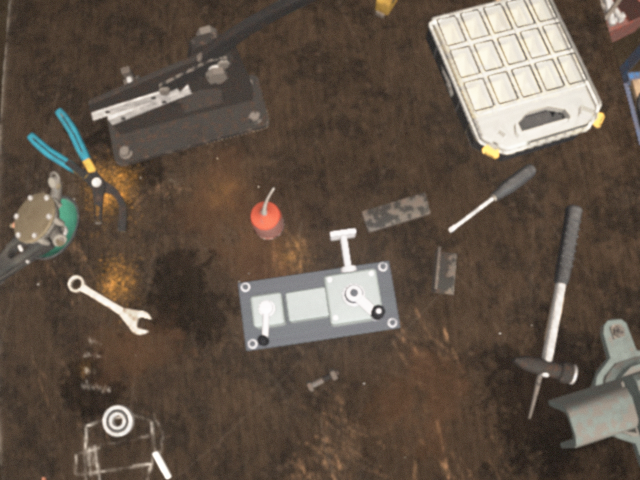

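View pics/wrist0.png

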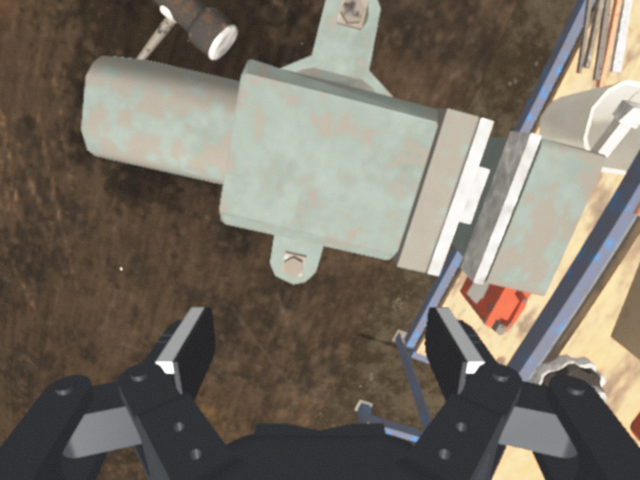

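The mechanism is clear in both pictures. In the top view the crank nut is at about (353,294), its knob at (378,311), the lock pivot at (267,308), the lock knob at (263,341), and the plate bolts at (245,287), (383,267), (392,323) and (252,344). I'll zoom in before measuring.

```bash
cat > h.py <<'E'
import numpy as np, cv2
from bench import sense, snapshot
def K(d): return np.array([[d['fx'],0,d['cx']],[0,d['fy'],d['cy']],[0,0,1.]]), np.array([d['k1'],0,0,0,0.])
def proj(d,P):
    k,D=K(d); return cv2.projectPoints(np.array(P,float).reshape(-1,1,3),d['rvec'],d['tvec'],k,D)[0].reshape(-1,2)
def unproj(d,uv,z):
    k,D=K(d); n=cv2.undistortPoints(np.array(uv,float).reshape(-1,1,2),k,D).reshape(-1,2)
    R=cv2.Rodrigues(d['rvec'])[0]; C=-R.T@d['tvec']
    v=np.c_[n,np.ones(len(n))]@R
    return C+v*((np.broadcast_to(z,len(n))-C[2])/v[:,2])[:,None]
E
python3 - <<'E'
from h import *
d=snapshot("top"); f=d['frame'][220:380,220:420]; cv2.imwrite("pics/topz.png",cv2.resize(f,None,fx=4,fy=3.75,interpolation=cv2.INTER_CUBIC)[:600])
d2=snapshot("scene"); f=d2['frame'][220:390,255:425]; cv2.imwrite("pics/scz.png",cv2.resize(f,(595,595),interpolation=cv2.INTER_CUBIC))
print(unproj(d,[(353,294),(378,311),(267,308),(263,341)],[96,133,85,109]).round(1))
print(unproj(d,[(245,287),(383,267),(392,323),(252,344)],[12]*4).round(1))
print((-cv2.Rodrigues(d['rvec'])[0].T@d['tvec']))
E
```

```text
[[492.  -63.2  96. ]
 [456.1 -96.5 133. ]
 [486.5  77.4  85. ]
 [432.1  86.1 109. ]]
[[ 537.6  119.4   12. ]
 [ 545.8 -125.4   12. ]
 [ 446.  -128.2   12. ]
 [ 437.2  115.9   12. ]]
[ 351.25951992  -17.08982031 1072.31039354]
```

View pics/topz.png

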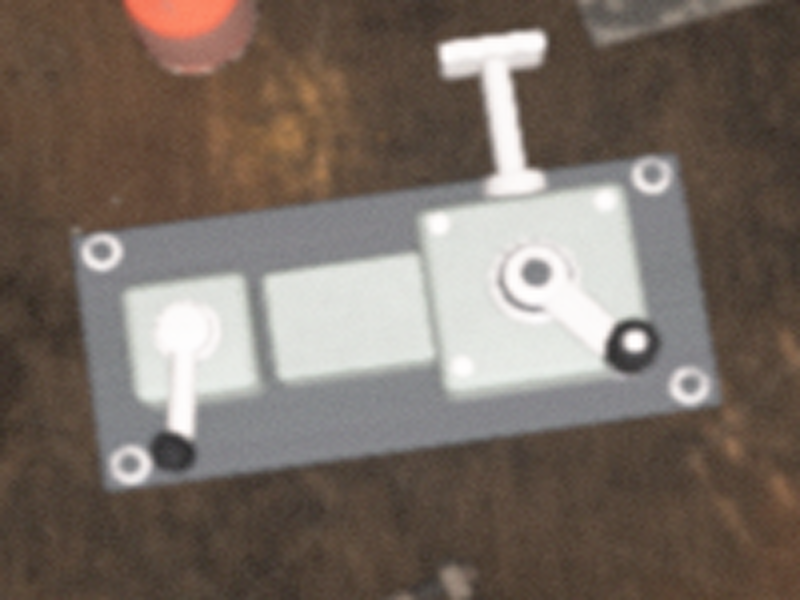

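View pics/scz.png

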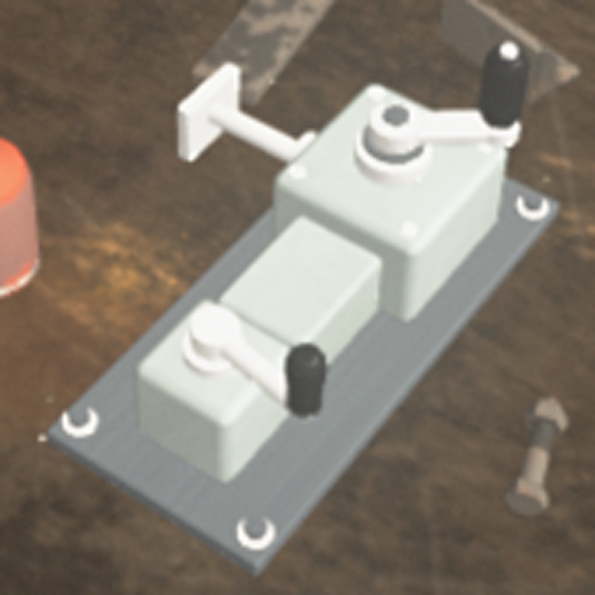

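```bash
cat > fit.py <<'E'
from h import *
from scipy.optimize import least_squares
dt=snapshot("top"); ds=snapshot("scene")
T=[(353.9,292.2),(378.6,310.8),(266.4,307.0),(262.9,340.2),(238.1,282.1),(388.4,261.5),(399.1,327.4),(246.6,350.4)]
S=[(367.8,252.2),(400.1,233.9),(314.9,311.9),(342.1,320.2),(268.1,344),(329.5,383.4),(413.8,278.5)]
def pts(p):
    x,y,yaw,c,l,xo,yo,zl=p
    L=[(0,0,96),(50*np.cos(c),50*np.sin(c),133),(0,145,zl),(-55*np.cos(l),145+55*np.sin(l),109)]
    L+=[(xo+60,yo+135,10),(xo+60,yo-135,10),(xo-60,yo-135,10),(xo-60,yo+135,10)]
    L=np.array(L); R=np.array([[np.cos(yaw),-np.sin(yaw)],[np.sin(yaw),np.cos(yaw)]])
    L[:,:2]=L[:,:2]@R.T+[x,y]; return L
def res(p):
    L=pts(p); return np.r_[(proj(dt,L)-T).ravel(),(proj(ds,L[[0,1,2,3,4,7,6]])-S).ravel()]
r=least_squares(res,[492,-63,0,-2.3,0.1,0,60,84],loss='soft_l1')
p=r.x; print(p.round(3),'yawdeg',np.degrees(p[2]),'crank world',np.degrees(p[2]+p[3]),'lock',p[4]); print(res(p).reshape(-1,2).round(1).tolist())
print(pts(p)[:4].round(1))
E
python3 fit.py
```

```text
[ 4.94128e+02 -6.53450e+01  4.10000e-02 -2.47400e+00  1.66000e-01
 -1.39900e+00  6.12190e+01  7.95220e+01] yawdeg 2.369626734152092 crank world -139.4038723837942 lock 0.16590162452676918
[[0.3, 0.4], [0.3, 0.0], [-0.5, 0.6], [-0.1, -0.1], [-1.0, 2.0], [0.1, -0.5], [1.2, 0.7], [-0.9, 1.7], [-0.5, -0.7], [-0.7, 0.4], [0.6, -0.0], [-0.1, -0.4], [-0.9, -0.8], [-1.5, -1.3], [1.0, -1.1]]
[[494.1 -65.3  96. ]
 [456.2 -97.9 133. ]
 [488.1  79.5  79.5]
 [433.6  86.4 109. ]]
```

Run:
```python
from h import *
from scipy.spatial.transform import Rotation as Ro
s=sense(); R=Ro.from_euler('xyz',s['tcp_rot'],degrees=True).as_matrix(); print(R.round(3)); print(s['time'],s['tool_pos'])
d=snapshot("top")
for z in (0,100,200): print(z,unproj(d,[(550,410),(635,320),(575,450),(517,365),(267,215),(320,380)],[z]*6)[:,:2].round(0).tolist())
Rd=np.array([[0,0,1],[0,1,0],[-1,0,0]],float)
# shift to hover (456,-98,200) in tool axes
for t in [(456.2,-97.9,200),(456.2,-97.9,300)]: print((R.T@(np.array(t)-s['tool_pos'])).round(1))
# candidate: tool y -> world +-y / x
for yaw in (0,90,-90,180):
    a=np.radians(yaw); y=np.array([-np.sin(a),np.cos(a),0]); x=np.array([0,0,-1.]); z=np.cross(x,y)
    print(yaw, Ro.from_matrix(R.T@np.c_[x,y,z]).as_rotvec(degrees=True).round(2))
```

```text
[[-0.     0.363 -0.932]
 [ 0.    -0.932 -0.363]
 [-1.    -0.    -0.   ]]
0.35 [ 217.95905534 -558.87294733  231.03503936]
0 [[263.0, -385.0], [397.0, -572.0], [188.0, -419.0], [347.0, -338.0], [667.0, 70.0], [364.0, 6.0]]
100 [[271.0, -351.0], [393.0, -521.0], [203.0, -381.0], [348.0, -308.0], [638.0, 62.0], [363.0, 4.0]]
200 [[279.0, -316.0], [389.0, -469.0], [218.0, -344.0], [348.0, -279.0], [608.0, 54.0], [361.0, 2.0]]
[  31.2 -342.9 -389.4]
[ -68.8 -343.  -389.4]
0 [-1.587e+02 -4.000e-02  0.000e+00]
90 [1.113e+02 2.000e-02 2.000e-02]
-90 [-6.87e+01 -2.00e-02  2.00e-02]
180 [21.3   0.    0.03]
```

>>> drive_tool([
  [100,-0.04,0,0,-0.1,0,0],
  [100,-0.07,-0.006,-0.007,-0.2,0,0],
  [100,-0.07,-0.0324,-0.037,-0.3,0,0],
  [100,-0.07,-0.0588,-0.067,-0.4,0,0],
  [100,-0.07,-0.0852,-0.097,-0.5,0,0],
  [100,-0.07,-0.1116,-0.127,-0.6,0,0],
  [100,-0.07,-0.138,-0.157,-0.7,0,0],
  [100,-0.07,-0.1644,-0.187,-0.8,0,0],
  [100,-0.07,-0.1908,-0.217,-0.9,0,0],
  [100,-0.07,-0.2172,-0.247,-1.0,0,0],
], squeeze=40)

```text
time: 1.23
tool_pos: [369.6, -265.1, 301.5]
tcp_rot: [66.0, 90.0, -35.2]
ft_force: [0.4, -1.0, -0.7]
finger_gap: 52.1
```

```bash
cat >> h.py <<'E'
from scipy.spatial.transform import Rotation as Ro
def st():
    s=sense(); R=Ro.from_euler('xyz',s['tcp_rot'],degrees=True).as_matrix(); return s,R
E
python3 - <<'E'
from h import *
s,R=st(); print(s['time'],s['tool_pos'],s['joint_pos'].round(1),s['finger_gap'],s['ft_force']);print(R.round(3))
print((R.T@(np.array((456.2,-97.9,170))-s['tool_pos'])).round(1))
a=np.radians(-90); y=np.array([1.,0,0]); x=np.array([0,0,-1.]); z=np.cross(x,y)
print(Ro.from_matrix(R.T@np.c_[x,y,z]).as_rotvec().round(4))
E
```

```text
1.2333 [ 369.64610162 -265.14971291  301.54865596] [-42.1 -16.5 100.8   0.   95.7 -31. ] 52.07057863382215 [ 0.36485938 -1.04525882 -0.71607828]
[[ 0.001  0.981 -0.193]
 [-0.    -0.193 -0.981]
 [-1.     0.001  0.   ]]
[ 131.5   52.5 -180.9]
[-0.1945  0.0004 -0.0007]
```

>>> drive_tool([
  [100,0,0.0105,-0.036,-0.04,0,0],
  [100,0.01,0.021,-0.072,-0.08,0,0],
  [100,0.03,0.0315,-0.1085,-0.12,0,0],
  [100,0.05,0.042,-0.145,-0.16,0,0],
  [100,0.07,0.0525,-0.181,-0.1945,0,0],
  [100,0.1,0.0525,-0.181,-0.1945,0,0],
  [100,0.1315,0.0525,-0.181,-0.1945,0,0],
  [100,0.1315,0.0525,-0.181,-0.1945,0,0],
  [100,0.1315,0.0525,-0.181,-0.1945,0,0],
  [100,0.1315,0.0525,-0.181,-0.1945,0,0],
])

```text
time: 2.07
tool_pos: [457.1, -100.4, 171.6]
tcp_rot: [70.0, 89.9, -20.3]
ft_force: [-0.7, -0.8, 0.5]
finger_gap: 51.8
```

Run:
```python
from h import *
s,R=st(); print(s['time'],s['tool_pos'],s['joint_pos'].round(1),s['finger_gap'],s['ft_force']);print(R.round(4))
print((R.T@(np.array((456.2,-97.9,95))-s['tool_pos'])).round(1))
d=snapshot("wrist"); cv2.imwrite("pics/w1.png",d['frame']); print(proj(d,[(456.2,-97.9,133),(494.1,-65.3,96)]))
```

```text
2.0667 [ 457.08430259 -100.43141121  171.64583545] [-18.7 -11.5 110.1  -0.   81.3 -18.4] 51.82977419012484 [-0.73036983 -0.81261675  0.48923774]
[[ 1.6e-03  1.0e+00 -5.1e-03]
 [-6.0e-04 -5.1e-03 -1.0e+00]
 [-1.0e+00  1.6e-03  6.0e-04]]
[76.6 -1.  -2.6]
[[317.86384747 269.66023555]
 [380.65951518 194.92270372]]
```

View pics/w1.png

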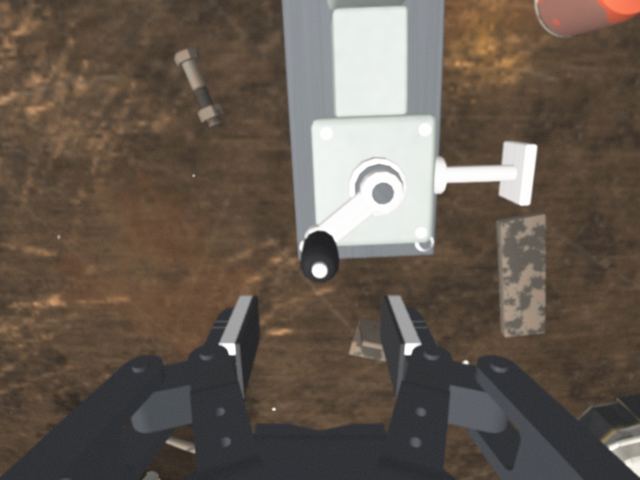

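Wrist view: the knob top is at (320,270) and the nut at (383,193), within about 2 px of the fit. The knob is therefore near (457,-98) and the axis near (495,-65). I'll descend and grip.

>>> drive_tool([
  [100,0.025,0,-0.0024,0,0,0],
  [100,0.05,0,-0.0024,0,0,0],
  [100,0.07,0,-0.0024,0,0,0],
  [100,0.076,0,-0.0024,0,0,0],
  [100,0.076,0,-0.0024,0,0,0],
  [190,0.076,0,-0.0024,0,0,0],
  [220,0.076,0,-0.0024,0,0,0],
  [230,0.076,0,-0.0024,0,0,0],
  [230,0.076,0,-0.0024,0,0,0],
  [230,0.076,0,-0.0024,0,0,0],
], squeeze=40)

```text
time: 2.95
tool_pos: [457.8, -98.2, 96.1]
tcp_rot: [62.5, 89.8, -27.7]
ft_force: [-3.0, -0.3, 7.1]
finger_gap: 20.7
```

Run:
```python
from h import *
s,R=st(); print(s['time'],s['tool_pos'],s['joint_pos'].round(1),s['finger_gap'],s['ft_force'],s['wrist_torque']);print(R.round(4))
d=snapshot("wrist"); cv2.imwrite("pics/w2.png",d['frame'])
```

```text
2.95 [457.75050522 -98.20079368  96.08628049] [-18.4  -7.1 114.4  -0.   72.5 -18.1] 20.696523186643955 [-3.00894212 -0.30979924  7.06991787] [-0.12305336  0.48137044 -0.03494676]
[[ 0.0028  1.     -0.0045]
 [-0.0015 -0.0045 -1.    ]
 [-1.      0.0028  0.0015]]
```

View pics/w2.png

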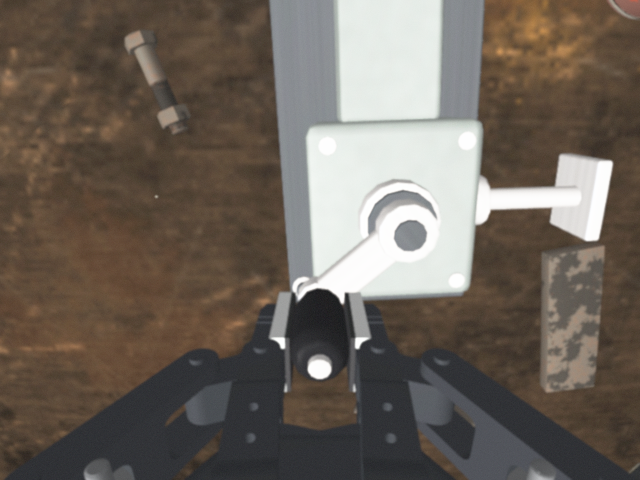

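```bash
cat > arc.py <<'E'
import sys; from h import *
import json
# usage: arc.py theta0 theta1 [Cx Cy r]  -> tool shifts mm relative to commanded pose (on the circle at theta0)
def arc(Pc,C,r,ths):
    R0=np.array([[0,1,0],[0,0,-1],[-1,0,0]],float)
    for t in ths:
        P=np.array(C)+r*np.array([np.cos(np.radians(t)),np.sin(np.radians(t))])
        d=P-np.array(Pc); print([round(d[0]/1000,4),round(-d[1]/1000,4)],end=' ')
    print('\n end cmd',P.round(2))
def report(C):
    s,R=st(); p=s['tool_pos']; v=p[:2]-C; th=np.degrees(np.arctan2(v[1],v[0])); u=v/np.hypot(*v); t=np.array([-u[1],u[0]])
    f=s['ft_force'][:2]; print('t',s['time'],'pos',p.round(2),'r',np.hypot(*v).round(2),'th',th.round(2),'F',s['ft_force'].round(2),'Frad',(f@u).round(2),'Ftan(ccw)',(f@t).round(2),'gap',s['finger_gap'].round(1),'tilt',(R[:2,0]).round(4),'yaw',R[1,1].round(4))
E
python3 - <<'E'
from arc import *
report([495,-65])
d=snapshot("wrist"); print(proj(d,[(495,-65,96)]))
arc((457.1,-98.0),(495,-65),50,np.linspace(-138.5,-100,11)[1:])
E
```

```text
Traceback (most recent call last):
  File "arc.py", line 12, in report
    f=s['ft_force'][:2]; print('t',s['time'],'pos',p.round(2),'r',np.hypot(*v).round(2),'th',th.round(2),'F',s['ft_force'].round(2),'Frad',(f@u).round(2),'Ftan(ccw)',(f@t).round(2),'gap',s['finger_gap'].round(1),'tilt',(R[:2,0]).round(4),'yaw',R[1,1].round(4))
                                                                                                                                                                                           ^^^^^^^^^^^^^^^^^^^^^
AttributeError: 'float' object has no attribute 'round'
```

```bash
sed -i "s/s\['finger_gap'\].round(1)/round(s['finger_gap'],1)/" arc.py
python3 - <<'E'
from arc import *
report([495,-65])
d=snapshot("wrist"); print(proj(d,[(495,-65,96)]))
arc((457.1,-98.0),(495,-65),50,np.linspace(-138.5,-100,11)[1:])
E
```

```text
t 3.0 pos [457.7  -98.18  96.05] r 49.92 th -138.35 F [-3.49 -0.9   6.7 ] Frad 3.21 Ftan(ccw) -1.65 gap 20.6 tilt [ 0.0027 -0.0015] yaw -0.0045
[[410.10799068 237.71114679]]
[np.float64(0.0028), np.float64(0.0026)] [np.float64(0.0052), np.float64(0.0048)] [np.float64(0.0078), np.float64(0.007)] [np.float64(0.0106), np.float64(0.0089)] [np.float64(0.0135), np.float64(0.0106)] [np.float64(0.0165), np.float64(0.0122)] [np.float64(0.0195), np.float64(0.0135)] [np.float64(0.0227), np.float64(0.0146)] [np.float64(0.0259), np.float64(0.0155)] [np.float64(0.0292), np.float64(0.0162)] 
 end cmd [ 486.32 -114.24]
```

>>> drive_tool([
  [230,-0.001,0.0028,0.0026,0,0,0],
  [230,-0.001,0.0052,0.0048,0,0,0],
  [230,-0.001,0.0078,0.007,0,0,0],
  [230,-0.001,0.0106,0.0089,0,0,0],
  [230,-0.001,0.0135,0.0106,0,0,0],
  [230,-0.001,0.0165,0.0122,0,0,0],
  [230,-0.001,0.0195,0.0135,0,0,0],
  [230,-0.001,0.0227,0.0146,0,0,0],
  [230,-0.001,0.0259,0.0155,0,0,0],
  [230,-0.001,0.0292,0.0162,0,0,0],
])

```text
time: 3.88
tool_pos: [486.6, -114.4, 96.0]
tcp_rot: [64.0, 89.9, -26.2]
ft_force: [-2.6, 0.3, 5.9]
finger_gap: 20.5
```

Run:
```python
from arc import *
report([495,-65]);report([495,-64.5])
d=snapshot("wrist"); print(proj(d,[(495,-65,96)])); cv2.imwrite("pics/w3.png",d['frame'])
```

```text
t 3.8833 pos [ 486.55 -114.36   96.03] r 50.08 th -99.71 F [-2.55  0.34  5.87] Frad 0.1 Ftan(ccw) -2.57 gap 20.5 tilt [ 0.0015 -0.0007] yaw -0.0046
t 3.8833 pos [ 486.55 -114.36   96.03] r 50.57 th -99.62 F [-2.55  0.34  5.87] Frad 0.09 Ftan(ccw) -2.57 gap 20.5 tilt [ 0.0015 -0.0007] yaw -0.0046
[[340.45449861 199.24364802]]
```

View pics/w3.png

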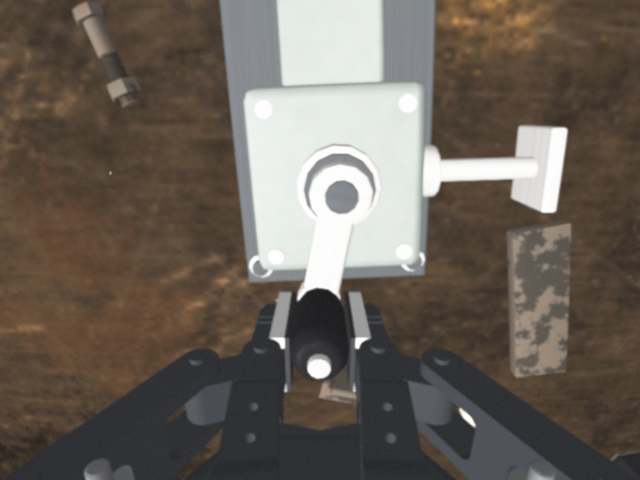

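Nut at (342,197), with the projection at (340,199): good. The drag is about 2.6 N and the radial force is near 0, so the centre is right. The stop can't come before about +4°, so I'll continue.

```bash
sed -i "s/print(\[round(d\[0\]\/1000,4),round(-d\[1\]\/1000,4)\],end=' ')/print(f'{d[0]\/1000:.4f}, {-d[1]\/1000:.4f} |',end=' ')/" arc.py
python3 - <<'E'
from arc import *
C=(495,-65)
arc((486.3,-114.2),C,50,np.linspace(-100,-55,11)[1:])
P=(486.3+.0374*1000,-114.2+8.3)
def P(t): return np.array(C)+50*np.array([np.cos(np.radians(t)),np.sin(np.radians(t))])
arc(P(-55),C,50,np.linspace(-55,-8,11)[1:])
E
```

```text
0.0039, 0.0006 | 0.0078, 0.0008 | 0.0118, 0.0007 | 0.0157, 0.0003 | 0.0195, -0.0004 | 0.0233, -0.0014 | 0.0270, -0.0027 | 0.0306, -0.0043 | 0.0341, -0.0061 | 0.0374, -0.0082 | 
 end cmd [ 523.68 -105.96]
0.0033, -0.0025 | 0.0063, -0.0052 | 0.0091, -0.0082 | 0.0117, -0.0114 | 0.0140, -0.0148 | 0.0160, -0.0184 | 0.0176, -0.0221 | 0.0190, -0.0260 | 0.0201, -0.0300 | 0.0208, -0.0340 | 
 end cmd [544.51 -71.96]
```

>>> drive_tool([
  [230,0,0.0039,0.0006,0,0,0],
  [230,0,0.0078,0.0008,0,0,0],
  [230,0,0.0118,0.0007,0,0,0],
  [230,0,0.0157,0.0003,0,0,0],
  [230,0,0.0195,-0.0004,0,0,0],
  [230,0,0.0233,-0.0014,0,0,0],
  [230,0,0.027,-0.0027,0,0,0],
  [230,0,0.0306,-0.0043,0,0,0],
  [230,0,0.0341,-0.0061,0,0,0],
  [230,0,0.0374,-0.0082,0,0,0],
])

```text
time: 4.77
tool_pos: [523.8, -106.2, 96.0]
tcp_rot: [56.9, 89.9, -33.3]
ft_force: [-2.7, -0.0, 7.8]
finger_gap: 20.4
```

```bash
python3 -c "
from arc import *
report([495,-65])"
```

```text
t 4.7667 pos [ 523.85 -106.22   95.98] r 50.31 th -55.02 F [-2.72 -0.03  7.77] Frad -1.53 Ftan(ccw) -2.25 gap 20.4 tilt [ 0.0011 -0.0007] yaw -0.0046
```

>>> drive_tool([
  [230,0,0.0033,-0.0025,0,0,0],
  [230,0,0.0063,-0.0052,0,0,0],
  [230,0,0.0091,-0.0082,0,0,0],
  [230,0,0.0117,-0.0114,0,0,0],
  [230,0,0.014,-0.0148,0,0,0],
  [230,0,0.016,-0.0184,0,0,0],
  [230,0,0.0176,-0.0221,0,0,0],
  [230,0,0.019,-0.026,0,0,0],
  [230,0,0.0201,-0.03,0,0,0],
  [230,0,0.0208,-0.034,0,0,0],
])

```text
time: 5.6
tool_pos: [544.8, -72.6, 96.0]
tcp_rot: [46.9, 89.9, -43.4]
ft_force: [-2.8, -3.8, 5.7]
finger_gap: 20.5
```

```bash
python3 -c "
from arc import *
report([495,-65])
def P(t): return np.array((495,-65))+50*np.array([np.cos(np.radians(t)),np.sin(np.radians(t))])
for a in range(-8,240,8): print(a+8); arc(P(a),(495,-65),50,[a+2,a+4,a+6,a+8])
"
```

```text
t 5.6 pos [544.84 -72.56  96.02] r 50.42 th -8.63 F [-2.85 -3.76  5.73] Frad -2.25 Ftan(ccw) -4.15 gap 20.5 tilt [ 0.0015 -0.0014] yaw -0.0047
0
0.0002, -0.0017 | 0.0004, -0.0035 | 0.0005, -0.0052 | 0.0005, -0.0070 | 
 end cmd [545. -65.]
8
-0.0000, -0.0017 | -0.0001, -0.0035 | -0.0003, -0.0052 | -0.0005, -0.0070 | 
 end cmd [544.51 -58.04]
16
-0.0003, -0.0017 | -0.0006, -0.0034 | -0.0010, -0.0051 | -0.0015, -0.0068 | 
 end cmd [543.06 -51.22]
24
-0.0005, -0.0017 | -0.0011, -0.0033 | -0.0017, -0.0049 | -0.0024, -0.0066 | 
 end cmd [540.68 -44.66]
32
-0.0007, -0.0016 | -0.0015, -0.0031 | -0.0024, -0.0047 | -0.0033, -0.0062 | 
 end cmd [537.4 -38.5]
40
-0.0010, -0.0015 | -0.0020, -0.0029 | -0.0030, -0.0043 | -0.0041, -0.0056 | 
 end cmd [533.3  -32.86]
48
-0.0011, -0.0013 | -0.0023, -0.0026 | -0.0036, -0.0038 | -0.0048, -0.0050 | 
 end cmd [528.46 -27.84]
56
-0.0013, -0.0011 | -0.0027, -0.0022 | -0.0041, -0.0033 | -0.0055, -0.0043 | 
 end cmd [522.96 -23.55]
64
-0.0015, -0.0010 | -0.0030, -0.0018 | -0.0045, -0.0027 | -0.0060, -0.0035 | 
 end cmd [516.92 -20.06]
72
-0.0016, -0.0007 | -0
[... 1500 characters left out ...]
5.12 -68.49]
192
0.0002, 0.0017 | 0.0004, 0.0035 | 0.0006, 0.0052 | 0.0010, 0.0069 | 
 end cmd [446.09 -75.4 ]
200
0.0004, 0.0017 | 0.0008, 0.0034 | 0.0014, 0.0051 | 0.0019, 0.0067 | 
 end cmd [448.02 -82.1 ]
208
0.0006, 0.0016 | 0.0013, 0.0032 | 0.0020, 0.0048 | 0.0028, 0.0064 | 
 end cmd [450.85 -88.47]
216
0.0008, 0.0015 | 0.0017, 0.0030 | 0.0027, 0.0045 | 0.0037, 0.0059 | 
 end cmd [454.55 -94.39]
224
0.0011, 0.0014 | 0.0021, 0.0028 | 0.0033, 0.0041 | 0.0045, 0.0053 | 
 end cmd [459.03 -99.73]
232
0.0012, 0.0012 | 0.0025, 0.0024 | 0.0038, 0.0036 | 0.0052, 0.0047 | 
 end cmd [ 464.22 -104.4 ]
240
0.0014, 0.0011 | 0.0028, 0.0021 | 0.0043, 0.0030 | 0.0058, 0.0039 | 
 end cmd [ 470.  -108.3]
```

>>> drive_tool([
  [230,0,0.0001,-0.0009,0,0,0],
  [230,0,0.0001,-0.0018,0,0,0],
  [230,0,0.0001,-0.0027,0,0,0],
  [230,0,0.0001,-0.0036,0,0,0],
  [230,0,0.0001,-0.0045,0,0,0],
  [230,0,0.0001,-0.0054,0,0,0],
  [230,0,0.0001,-0.0062,0,0,0],
  [230,0,0.0001,-0.007,0,0,0],
  [230,0,0.0001,-0.007,0,0,0],
  [230,0,0.0001,-0.007,0,0,0],
])

```text
time: 6.43
tool_pos: [545.3, -65.7, 96.0]
tcp_rot: [60.8, 89.8, -29.5]
ft_force: [-1.1, -2.7, 4.4]
finger_gap: 20.4
```

```bash
python3 -c "
from arc import *
report([495,-65])"
```

```text
t 6.4333 pos [545.26 -65.67  96.05] r 50.27 th -0.76 F [-1.09 -2.71  4.4 ] Frad -1.05 Ftan(ccw) -2.72 gap 20.4 tilt [ 0.0023 -0.0013] yaw -0.0047
```

>>> drive_tool([
  [230,0,0,-0.0009,0,0,0],
  [230,0,0,-0.0018,0,0,0],
  [230,0,-0.0001,-0.0027,0,0,0],
  [230,0,-0.0001,-0.0036,0,0,0],
  [230,0,-0.0002,-0.0045,0,0,0],
  [230,0,-0.0003,-0.0054,0,0,0],
  [230,0,-0.0004,-0.0062,0,0,0],
  [230,0,-0.0005,-0.007,0,0,0],
  [230,0,-0.0005,-0.007,0,0,0],
  [230,0,-0.0005,-0.007,0,0,0],
])

```text
time: 7.27
tool_pos: [544.9, -58.6, 96.1]
tcp_rot: [64.2, 89.8, -26.1]
ft_force: [-0.4, -2.0, 5.9]
finger_gap: 20.6
```

```bash
python3 -c "
from arc import *
report([495,-65])"
```

```text
t 7.2667 pos [544.87 -58.62  96.07] r 50.28 th 7.29 F [-0.41 -1.98  5.9 ] Frad -0.66 Ftan(ccw) -1.91 gap 20.6 tilt [ 0.0026 -0.0013] yaw -0.0047
```

>>> drive_tool([
  [230,0,-0.0001,-0.0008,0,0,0],
  [230,0,-0.0003,-0.0017,0,0,0],
  [230,0,-0.0004,-0.0026,0,0,0],
  [230,0,-0.0006,-0.0034,0,0,0],
  [230,0,-0.0008,-0.0043,0,0,0],
  [230,0,-0.001,-0.0051,0,0,0],
  [230,0,-0.0012,-0.006,0,0,0],
  [230,0,-0.0015,-0.0068,0,0,0],
  [230,0,-0.0015,-0.0068,0,0,0],
  [230,0,-0.0015,-0.0068,0,0,0],
])

```text
time: 8.1
tool_pos: [543.5, -51.8, 96.1]
tcp_rot: [67.2, 89.8, -23.1]
ft_force: [-0.0, -3.9, 4.9]
finger_gap: 20.5
```

>>> drive_tool([
  [230,0,-0.0003,-0.0008,0,0,0],
  [230,0,-0.0006,-0.0017,0,0,0],
  [230,0,-0.0009,-0.0025,0,0,0],
  [230,0,-0.0012,-0.0033,0,0,0],
  [230,0,-0.0015,-0.0041,0,0,0],
  [230,0,-0.0018,-0.005,0,0,0],
  [230,0,-0.0021,-0.0058,0,0,0],
  [230,0,-0.0024,-0.0066,0,0,0],
  [230,0,-0.0024,-0.0066,0,0,0],
  [230,0,-0.0024,-0.0066,0,0,0],
])

```text
time: 8.93
tool_pos: [541.1, -45.0, 96.0]
tcp_rot: [69.8, 89.8, -20.5]
ft_force: [1.3, -2.8, 5.6]
finger_gap: 20.5
```

>>> drive_tool([
  [230,0,-0.0004,-0.0008,0,0,0],
  [230,0,-0.0008,-0.0016,0,0,0],
  [230,0,-0.0012,-0.0024,0,0,0],
  [230,0,-0.0016,-0.0031,0,0,0],
  [230,0,-0.002,-0.0039,0,0,0],
  [230,0,-0.0024,-0.0047,0,0,0],
  [230,0,-0.0029,-0.0055,0,0,0],
  [230,0,-0.0033,-0.0062,0,0,0],
  [230,0,-0.0033,-0.0062,0,0,0],
  [230,0,-0.0033,-0.0062,0,0,0],
])

```text
time: 9.77
tool_pos: [537.9, -38.8, 96.0]
tcp_rot: [72.1, 89.8, -18.2]
ft_force: [0.7, -3.1, 4.9]
finger_gap: 20.3
```

>>> drive_tool([
  [230,0,-0.0005,-0.0007,0,0,0],
  [230,0,-0.001,-0.0014,0,0,0],
  [230,0,-0.0015,-0.0022,0,0,0],
  [230,0,-0.002,-0.0029,0,0,0],
  [230,0,-0.0025,-0.0036,0,0,0],
  [230,0,-0.003,-0.0043,0,0,0],
  [230,0,-0.0036,-0.005,0,0,0],
  [230,0,-0.0041,-0.0056,0,0,0],
  [230,0,-0.0041,-0.0056,0,0,0],
  [230,0,-0.0041,-0.0056,0,0,0],
])

```text
time: 10.6
tool_pos: [533.9, -33.1, 96.0]
tcp_rot: [74.3, 89.8, -16.0]
ft_force: [1.7, -3.0, 5.1]
finger_gap: 20.4
```

>>> drive_tool([
  [230,0,-0.0006,-0.0006,0,0,0],
  [230,0,-0.0012,-0.0013,0,0,0],
  [230,0,-0.0018,-0.0019,0,0,0],
  [230,0,-0.0024,-0.0026,0,0,0],
  [230,0,-0.003,-0.0032,0,0,0],
  [230,0,-0.0036,-0.0038,0,0,0],
  [230,0,-0.0042,-0.0044,0,0,0],
  [230,0,-0.0048,-0.005,0,0,0],
  [230,0,-0.0048,-0.005,0,0,0],
  [230,0,-0.0048,-0.005,0,0,0],
])

```text
time: 11.43
tool_pos: [529.1, -28.0, 96.1]
tcp_rot: [76.5, 89.8, -13.8]
ft_force: [1.2, -2.6, 5.7]
finger_gap: 20.1
```

>>> drive_tool([
  [230,0,-0.0007,-0.0006,0,0,0],
  [230,0,-0.0013,-0.0011,0,0,0],
  [230,0,-0.002,-0.0017,0,0,0],
  [230,0,-0.0027,-0.0022,0,0,0],
  [230,0,-0.0034,-0.0027,0,0,0],
  [230,0,-0.0041,-0.0033,0,0,0],
  [230,0,-0.0048,-0.0038,0,0,0],
  [230,0,-0.0055,-0.0043,0,0,0],
  [230,0,-0.0055,-0.0043,0,0,0],
  [230,0,-0.0055,-0.0043,0,0,0],
])

```text
time: 12.27
tool_pos: [523.6, -23.6, 96.0]
tcp_rot: [79.3, 89.8, -11.0]
ft_force: [1.5, -1.9, 5.8]
finger_gap: 20.6
```

>>> drive_tool([
  [230,0,-0.0007,-0.0005,0,0,0],
  [230,0,-0.0015,-0.001,0,0,0],
  [230,0,-0.0022,-0.0014,0,0,0],
  [230,0,-0.003,-0.0018,0,0,0],
  [230,0,-0.0037,-0.0023,0,0,0],
  [230,0,-0.0045,-0.0027,0,0,0],
  [230,0,-0.0052,-0.0031,0,0,0],
  [230,0,-0.006,-0.0035,0,0,0],
  [230,0,-0.006,-0.0035,0,0,0],
  [230,0,-0.006,-0.0035,0,0,0],
])

```text
time: 13.1
tool_pos: [517.7, -20.0, 96.0]
tcp_rot: [80.4, 89.8, -9.8]
ft_force: [1.9, -2.4, 6.2]
finger_gap: 20.1
```

>>> drive_tool([
  [230,0,-0.0008,-0.0004,0,0,0],
  [230,0,-0.0016,-0.0007,0,0,0],
  [230,0,-0.0024,-0.0011,0,0,0],
  [230,0,-0.0032,-0.0014,0,0,0],
  [230,0,-0.004,-0.0017,0,0,0],
  [230,0,-0.0048,-0.002,0,0,0],
  [230,0,-0.0057,-0.0023,0,0,0],
  [230,0,-0.0065,-0.0026,0,0,0],
  [230,0,-0.0065,-0.0026,0,0,0],
  [230,0,-0.0065,-0.0026,0,0,0],
])

```text
time: 13.93
tool_pos: [511.2, -17.3, 96.0]
tcp_rot: [81.9, 89.8, -8.3]
ft_force: [2.8, -2.5, 4.6]
finger_gap: 20.7
```

>>> drive_tool([
  [230,0,-0.0008,-0.0003,0,0,0],
  [230,0,-0.0017,-0.0005,0,0,0],
  [230,0,-0.0025,-0.0008,0,0,0],
  [230,0,-0.0034,-0.001,0,0,0],
  [230,0,-0.0042,-0.0012,0,0,0],
  [230,0,-0.0051,-0.0014,0,0,0],
  [230,0,-0.0059,-0.0016,0,0,0],
  [230,0,-0.0068,-0.0017,0,0,0],
  [230,0,-0.0068,-0.0017,0,0,0],
  [230,0,-0.0068,-0.0017,0,0,0],
])

```text
time: 14.77
tool_pos: [504.5, -15.5, 96.0]
tcp_rot: [83.7, 89.8, -6.6]
ft_force: [2.4, -2.1, 4.9]
finger_gap: 20.7
```

>>> drive_tool([
  [230,0,-0.0009,-0.0002,0,0,0],
  [230,0,-0.0017,-0.0003,0,0,0],
  [230,0,-0.0026,-0.0004,0,0,0],
  [230,0,-0.0035,-0.0005,0,0,0],
  [230,0,-0.0043,-0.0006,0,0,0],
  [230,0,-0.0052,-0.0006,0,0,0],
  [230,0,-0.0061,-0.0007,0,0,0],
  [230,0,-0.0069,-0.0007,0,0,0],
  [230,0,-0.0069,-0.0007,0,0,0],
  [230,0,-0.0069,-0.0007,0,0,0],
])

```text
time: 15.6
tool_pos: [497.5, -14.7, 96.0]
tcp_rot: [86.9, 89.8, -3.3]
ft_force: [2.2, -1.9, 6.3]
finger_gap: 20.9
```

>>> drive_tool([
  [230,0,-0.0009,0,0,0,0],
  [230,0,-0.0018,0,0,0,0],
  [230,0,-0.0026,0,0,0,0],
  [230,0,-0.0035,0,0,0,0],
  [230,0,-0.0044,0.0001,0,0,0],
  [230,0,-0.0052,0.0001,0,0,0],
  [230,0,-0.0061,0.0002,0,0,0],
  [230,0,-0.007,0.0003,0,0,0],
  [230,0,-0.007,0.0003,0,0,0],
  [230,0,-0.007,0.0003,0,0,0],
])

```text
time: 16.43
tool_pos: [490.5, -14.9, 96.0]
tcp_rot: [90.0, 89.8, -0.2]
ft_force: [2.9, -1.1, 6.2]
finger_gap: 20.4
```

>>> drive_tool([
  [230,0,-0.0009,0.0001,0,0,0],
  [230,0,-0.0017,0.0002,0,0,0],
  [230,0,-0.0026,0.0003,0,0,0],
  [230,0,-0.0035,0.0005,0,0,0],
  [230,0,-0.0043,0.0006,0,0,0],
  [230,0,-0.0052,0.0008,0,0,0],
  [230,0,-0.006,0.001,0,0,0],
  [230,0,-0.0069,0.0012,0,0,0],
  [230,0,-0.0069,0.0012,0,0,0],
  [230,0,-0.0069,0.0012,0,0,0],
])

```text
time: 17.27
tool_pos: [483.6, -16.0, 96.0]
tcp_rot: [91.9, 89.8, 1.7]
ft_force: [2.9, -0.2, 6.3]
finger_gap: 20.2
```

104→112.

>>> drive_tool([
  [230,0,-0.0008,0.0002,0,0,0],
  [230,0,-0.0017,0.0005,0,0,0],
  [230,0,-0.0025,0.0007,0,0,0],
  [230,0,-0.0034,0.001,0,0,0],
  [230,0,-0.0042,0.0013,0,0,0],
  [230,0,-0.005,0.0016,0,0,0],
  [230,0,-0.0058,0.0019,0,0,0],
  [230,0,-0.0066,0.0022,0,0,0],
  [230,0,-0.0066,0.0022,0,0,0],
  [230,0,-0.0066,0.0022,0,0,0],
])

```text
time: 18.1
tool_pos: [477.0, -18.0, 96.0]
tcp_rot: [95.0, 89.8, 4.7]
ft_force: [2.7, 0.6, 6.5]
finger_gap: 20.4
```

>>> drive_tool([
  [230,0,-0.0008,0.0003,0,0,0],
  [230,0,-0.0016,0.0007,0,0,0],
  [230,0,-0.0024,0.0011,0,0,0],
  [230,0,-0.0032,0.0014,0,0,0],
  [230,0,-0.004,0.0018,0,0,0],
  [230,0,-0.0047,0.0022,0,0,0],
  [230,0,-0.0055,0.0027,0,0,0],
  [230,0,-0.0063,0.0031,0,0,0],
  [230,0,-0.0063,0.0031,0,0,0],
  [230,0,-0.0063,0.0031,0,0,0],
])

```text
time: 18.93
tool_pos: [470.7, -21.0, 96.0]
tcp_rot: [98.1, 89.8, 7.9]
ft_force: [2.4, 0.4, 5.5]
finger_gap: 20.5
```

120→128.

>>> drive_tool([
  [230,0,-0.0007,0.0004,0,0,0],
  [230,0,-0.0015,0.0009,0,0,0],
  [230,0,-0.0022,0.0014,0,0,0],
  [230,0,-0.003,0.0018,0,0,0],
  [230,0,-0.0037,0.0023,0,0,0],
  [230,0,-0.0044,0.0028,0,0,0],
  [230,0,-0.0051,0.0034,0,0,0],
  [230,0,-0.0058,0.0039,0,0,0],
  [230,0,-0.0058,0.0039,0,0,0],
  [230,0,-0.0058,0.0039,0,0,0],
])

```text
time: 19.77
tool_pos: [464.8, -24.8, 96.0]
tcp_rot: [100.8, 89.8, 10.6]
ft_force: [2.6, 1.4, 5.9]
finger_gap: 20.5
```

>>> drive_tool([
  [230,0,-0.0007,0.0005,0,0,0],
  [230,0,-0.0014,0.0011,0,0,0],
  [230,0,-0.0021,0.0017,0,0,0],
  [230,0,-0.0027,0.0022,0,0,0],
  [230,0,-0.0033,0.0028,0,0,0],
  [230,0,-0.0039,0.0034,0,0,0],
  [230,0,-0.0046,0.0041,0,0,0],
  [230,0,-0.0052,0.0047,0,0,0],
  [230,0,-0.0052,0.0047,0,0,0],
  [230,0,-0.0052,0.0047,0,0,0],
])

```text
time: 20.6
tool_pos: [459.6, -29.4, 96.0]
tcp_rot: [103.0, 89.8, 12.7]
ft_force: [2.0, 2.2, 7.1]
finger_gap: 20.4
```

>>> drive_tool([
  [230,0,-0.0006,0.0006,0,0,0],
  [230,0,-0.0012,0.0013,0,0,0],
  [230,0,-0.0018,0.0019,0,0,0],
  [230,0,-0.0023,0.0026,0,0,0],
  [230,0,-0.0029,0.0033,0,0,0],
  [230,0,-0.0034,0.0039,0,0,0],
  [230,0,-0.004,0.0046,0,0,0],
  [230,0,-0.0045,0.0053,0,0,0],
  [230,0,-0.0045,0.0053,0,0,0],
  [230,0,-0.0045,0.0053,0,0,0],
])

```text
time: 21.43
tool_pos: [455.0, -34.6, 96.0]
tcp_rot: [105.7, 89.8, 15.5]
ft_force: [1.8, 2.1, 7.5]
finger_gap: 20.6
```

>>> drive_tool([
  [230,0,-0.0005,0.0007,0,0,0],
  [230,0,-0.001,0.0014,0,0,0],
  [230,0,-0.0015,0.0022,0,0,0],
  [230,0,-0.002,0.0029,0,0,0],
  [230,0,-0.0025,0.0036,0,0,0],
  [230,0,-0.0029,0.0044,0,0,0],
  [230,0,-0.0033,0.0051,0,0,0],
  [230,0,-0.0037,0.0059,0,0,0],
  [230,0,-0.0037,0.0059,0,0,0],
  [230,0,-0.0037,0.0059,0,0,0],
])

```text
time: 22.27
tool_pos: [451.2, -40.5, 96.0]
tcp_rot: [108.0, 89.8, 17.8]
ft_force: [1.2, 2.3, 7.9]
finger_gap: 20.9
```

152→160.

>>> drive_tool([
  [230,0,-0.0004,0.0008,0,0,0],
  [230,0,-0.0008,0.0016,0,0,0],
  [230,0,-0.0012,0.0024,0,0,0],
  [230,0,-0.0016,0.0032,0,0,0],
  [230,0,-0.0019,0.004,0,0,0],
  [230,0,-0.0022,0.0048,0,0,0],
  [230,0,-0.0025,0.0056,0,0,0],
  [230,0,-0.0028,0.0064,0,0,0],
  [230,0,-0.0028,0.0064,0,0,0],
  [230,0,-0.0028,0.0064,0,0,0],
])

```text
time: 23.1
tool_pos: [448.2, -46.8, 96.0]
tcp_rot: [111.4, 89.8, 21.2]
ft_force: [0.8, 2.4, 9.2]
finger_gap: 20.4
```

>>> drive_tool([
  [230,-0.0003,-0.0003,0.0008,0,0,0],
  [230,-0.0003,-0.0006,0.0017,0,0,0],
  [230,-0.0003,-0.0009,0.0025,0,0,0],
  [230,-0.0003,-0.0011,0.0033,0,0,0],
  [230,-0.0003,-0.0013,0.0042,0,0,0],
  [230,-0.0003,-0.0015,0.005,0,0,0],
  [230,-0.0003,-0.0017,0.0058,0,0,0],
  [230,-0.0003,-0.0019,0.0067,0,0,0],
  [230,-0.0003,-0.0019,0.0067,0,0,0],
  [230,-0.0003,-0.0019,0.0067,0,0,0],
])

```text
time: 23.93
tool_pos: [446.1, -53.5, 96.0]
tcp_rot: [115.3, 89.9, 25.1]
ft_force: [0.7, 3.1, 7.3]
finger_gap: 20.3
```

168→176.

>>> drive_tool([
  [230,0,-0.0002,0.0008,0,0,0],
  [230,0,-0.0003,0.0017,0,0,0],
  [230,0,-0.0005,0.0026,0,0,0],
  [230,0,-0.0006,0.0034,0,0,0],
  [230,0,-0.0007,0.0043,0,0,0],
  [230,0,-0.0008,0.0052,0,0,0],
  [230,0,-0.0009,0.006,0,0,0],
  [230,0,-0.001,0.0069,0,0,0],
  [230,0,-0.001,0.0069,0,0,0],
  [230,0,-0.001,0.0069,0,0,0],
])

```text
time: 24.77
tool_pos: [445.1, -59.7, 95.9]
tcp_rot: [139.4, 89.8, 49.2]
ft_force: [0.1, 6.6, 8.0]
finger_gap: 20.9
```

The tangential force has jumped from 3 to 6.6 N, so this is probably the stop. A 1.5 mm nudge should confirm it.

>>> drive_tool([
  [230,0,0,0.0005,0,0,0],
  [230,0,0,0.001,0,0,0],
  [230,0,0,0.0015,0,0,0],
  [230,0,0,0.0015,0,0,0],
  [230,0,0,0.0015,0,0,0],
  [230,0,0,0.0015,0,0,0],
  [230,0,0,0.0015,0,0,0],
  [230,0,0,0.0015,0,0,0],
  [230,0,0,0.0015,0,0,0],
  [230,0,0,0.0015,0,0,0],
])

```text
time: 25.6
tool_pos: [445.0, -60.9, 96.0]
tcp_rot: [146.4, 89.8, 56.1]
ft_force: [0.1, 7.8, 9.3]
finger_gap: 20.4
```

Run:
```python
from arc import *
report([495,-65])
d=snapshot("wrist"); cv2.imwrite("pics/w4.png",d['frame']); print(proj(d,[(495,-65,96),(495,-65,78)]))
report([495,-65])
```

```text
t 25.6 pos [445.   -60.88  95.96] r 50.17 th 175.29 F [0.07 7.76 9.33] Frad 0.57 Ftan(ccw) -7.74 gap 20.4 tilt [0.0019 0.0028] yaw -0.0041
[[432.28068512 317.39087946]
 [421.78807407 298.51527521]]
t 25.65 pos [444.98 -60.86  95.94] r 50.19 th 175.27 F [0.29 8.17 9.13] Frad 0.38 Ftan(ccw) -8.17 gap 20.5 tilt [0.0018 0.0028] yaw -0.004
```

View pics/w4.png

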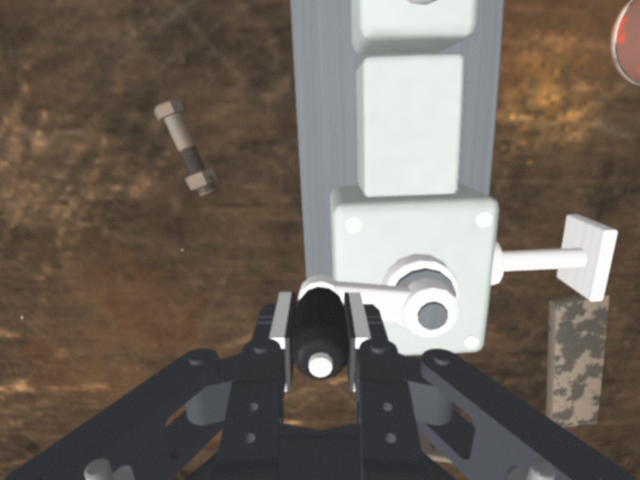

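Confirmed: a further 1.2 mm gave +1.4 N, which is the spring rate, so the shaft is on its stop. At about 8 N that puts the hub at 175.28° − 7.64° ≈ 167.6°. Next I'll ease back to zero force to cross-check.

>>> drive_tool([
  [230,0,0.0001,-0.0008,0,0,0],
  [230,0,0.0002,-0.0016,0,0,0],
  [230,0,0.0003,-0.0024,0,0,0],
  [230,0,0.0005,-0.0032,0,0,0],
  [230,0,0.0007,-0.004,0,0,0],
  [230,0,0.0009,-0.0048,0,0,0],
  [230,0,0.0009,-0.005,0,0,0],
  [230,0,0.0009,-0.005,0,0,0],
  [230,0,0.0009,-0.005,0,0,0],
  [230,0,0.0009,-0.005,0,0,0],
])

```text
time: 26.48
tool_pos: [445.6, -56.7, 96.0]
tcp_rot: [139.3, 89.9, 49.1]
ft_force: [-2.5, 3.4, 8.0]
finger_gap: 20.6
```

Run:
```python
from arc import *
report([495,-65])
d=snapshot("wrist"); cv2.imwrite("pics/w5.png",d['frame']); print(proj(d,[(495,-65,96),(495,-65,78)]))
report([495,-65])
def P(t): return np.array((495,-65))+50.2*np.array([np.cos(np.radians(t)),np.sin(np.radians(t))])
for a in range(168,-192,-60): print(a-60); arc(P(a),(495,-65),50.2,np.linspace(a,a-60,11)[1:])
```

```text
t 26.4833 pos [445.63 -56.66  95.96] r 50.07 th 170.41 F [-2.48  3.37  8.02] Frad 3.0 Ftan(ccw) -2.91 gap 20.6 tilt [0.0012 0.0014] yaw -0.0042
[[429.93873386 325.66071084]
 [419.77942511 306.13071565]]
t 26.5333 pos [445.65 -56.64  95.97] r 50.06 th 170.39 F [-1.72  4.32  9.16] Frad 2.42 Ftan(ccw) -3.97 gap 20.4 tilt [0.0012 0.0015] yaw -0.0042
108
0.0014, -0.0051 | 0.0032, -0.0100 | 0.0056, -0.0147 | 0.0085, -0.0191 | 0.0118, -0.0232 | 0.0155, -0.0269 | 0.0196, -0.0302 | 0.0240, -0.0330 | 0.0287, -0.0354 | 0.0336, -0.0373 | 
 end cmd [479.49 -17.26]
48
0.0051, -0.0014 | 0.0103, -0.0022 | 0.0155, -0.0025 | 0.0208, -0.0022 | 0.0259, -0.0014 | 0.0310, 0.0000 | 0.0359, 0.0019 | 0.0406, 0.0043 | 0.0450, 0.0071 | 0.0491, 0.0104 | 
 end cmd [528.59 -27.69]
-12
0.0037, 0.0037 | 0.0070, 0.0078 | 0.0099, 0.0122 | 0.0123, 0.0169 | 0.0142, 0.0218 | 0.0155, 0.0269 | 0.0163, 0.0321 | 0.0166, 0.0373 | 0.0163, 0.0426 | 0.0155, 0.0477 | 
 end cmd [544.1  -75.44]
-72
-0.0014, 0.0051 | -0.0032, 0.0100 | -0.0056, 0.0147 | -0.0085, 0.0191 | -0.0118, 0.0232 | -0.0155, 0.0269 | -0.0196, 0.0302 | -0.0240, 0.0330 | -0.0287, 0.0354 | -0.0336, 0.0373 | 
 end cmd [ 510.51 -112.74]
-132
-0.0051, 0.0014 | -0.0103, 0.0022 | -0.0155, 0.0025 | -0.0208, 0.0022 | -0.0259, 0.0014 | -0.0310, 0.0000 | -0.0359, -0.0019 | -0.0406, -0.0043 | -0.0450, -0.0071 | -0.0491, -0.0104 | 
 end cmd [ 461.41 -102.31]
-192
-0.0037, -0.0037 | -0.0070, -0.0078 | -0.0099, -0.0122 | -0.0123, -0.0169 | -0.0142, -0.0218 | -0.0155, -0.0269 | -0.0163, -0.0321 | -0.0166, -0.0373 | -0.0163, -0.0426 | -0.0155, -0.0477 | 
 end cmd [445.9  -54.56]
```

View pics/w5.png

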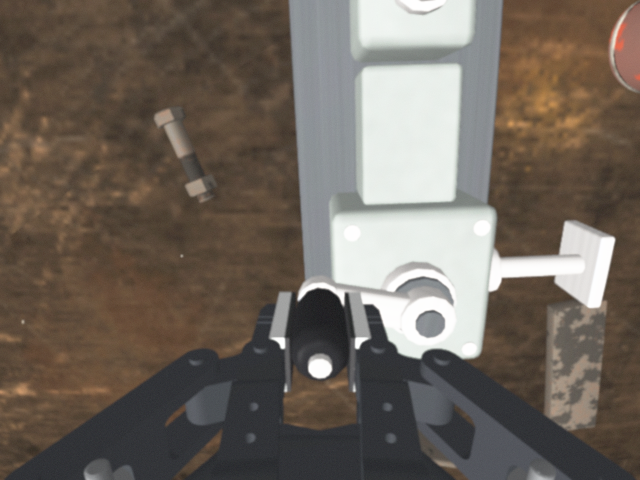

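Run:
```python
from arc import *
C=(495,-65)
def P(t): return np.array(C)+50*np.array([np.cos(np.radians(t)),np.sin(np.radians(t))])
arc((446.0,-57.4),C,50,np.linspace(171,111,11)[1:])
for a in range(171,-189,-60): print(a-60); arc(P(a),C,50,np.linspace(a,a-60,11)[1:])
```

```text
0.0007, -0.0053 | 0.0023, -0.0103 | 0.0044, -0.0151 | 0.0071, -0.0196 | 0.0101, -0.0239 | 0.0136, -0.0278 | 0.0175, -0.0313 | 0.0218, -0.0343 | 0.0263, -0.0370 | 0.0311, -0.0391 | 
 end cmd [477.08 -18.32]
111
0.0011, -0.0051 | 0.0027, -0.0101 | 0.0048, -0.0149 | 0.0075, -0.0194 | 0.0105, -0.0236 | 0.0140, -0.0275 | 0.0179, -0.0310 | 0.0222, -0.0341 | 0.0267, -0.0367 | 0.0315, -0.0389 | 
 end cmd [477.08 -18.32]
51
0.0050, -0.0016 | 0.0101, -0.0027 | 0.0153, -0.0033 | 0.0205, -0.0033 | 0.0257, -0.0027 | 0.0309, -0.0016 | 0.0358, -0.0000 | 0.0406, 0.0021 | 0.0452, 0.0047 | 0.0494, 0.0078 | 
 end cmd [526.47 -26.14]
-9
0.0039, 0.0035 | 0.0074, 0.0074 | 0.0105, 0.0116 | 0.0131, 0.0162 | 0.0152, 0.0209 | 0.0168, 0.0259 | 0.0179, 0.0310 | 0.0185, 0.0362 | 0.0185, 0.0415 | 0.0179, 0.0467 | 
 end cmd [544.38 -72.82]
-69
-0.0011, 0.0051 | -0.0027, 0.0101 | -0.0048, 0.0149 | -0.0075, 0.0194 | -0.0105, 0.0236 | -0.0140, 0.0275 | -0.0179, 0.0310 | -0.0222, 0.0341 | -0.0267, 0.0367 | -0.0315, 0.0389 | 
 end cmd [ 512.92 -111.68]
-129
-0.0050, 0.0016 | -0.0101, 0.0027 | -0.0153, 0.0033 | -0.0205, 0.0033 | -0.0257, 0.0027 | -0.0309, 0.0016 | -0.0358, -0.0000 | -0.0406, -0.0021 | -0.0452, -0.0047 | -0.0494, -0.0078 | 
 end cmd [ 463.53 -103.86]
-189
-0.0039, -0.0035 | -0.0074, -0.0074 | -0.0105, -0.0116 | -0.0131, -0.0162 | -0.0152, -0.0209 | -0.0168, -0.0259 | -0.0179, -0.0310 | -0.0185, -0.0362 | -0.0185, -0.0415 | -0.0179, -0.0467 | 
 end cmd [445.62 -57.18]
```

Clockwise 1/12 (→111°).

>>> drive_tool([
  [230,0,0.0008,-0.0053,0,0,0],
  [230,0,0.0023,-0.0103,0,0,0],
  [230,0,0.0044,-0.0151,0,0,0],
  [230,0,0.0071,-0.0196,0,0,0],
  [230,0,0.0101,-0.0239,0,0,0],
  [230,0,0.0136,-0.0278,0,0,0],
  [230,0,0.0175,-0.0313,0,0,0],
  [230,0,0.0218,-0.0343,0,0,0],
  [230,0,0.0263,-0.037,0,0,0],
  [230,0,0.0311,-0.0391,0,0,0],
])

```text
time: 27.37
tool_pos: [476.7, -18.2, 95.9]
tcp_rot: [128.1, 90.0, 37.9]
ft_force: [-3.6, 0.1, 9.7]
finger_gap: 20.3
```

2/12 (→51°), raising 0.5 mm.

>>> drive_tool([
  [230,-0.0005,0.005,-0.0016,0,0,0],
  [230,-0.0005,0.0101,-0.0027,0,0,0],
  [230,-0.0005,0.0153,-0.0033,0,0,0],
  [230,-0.0005,0.0205,-0.0033,0,0,0],
  [230,-0.0005,0.0257,-0.0027,0,0,0],
  [230,-0.0005,0.0309,-0.0016,0,0,0],
  [230,-0.0005,0.0358,0,0,0,0],
  [230,-0.0005,0.0406,0.0021,0,0,0],
  [230,-0.0005,0.0452,0.0047,0,0,0],
  [230,-0.0005,0.0494,0.0078,0,0,0],
])

```text
time: 28.2
tool_pos: [526.0, -25.6, 96.1]
tcp_rot: [173.0, 89.9, 82.8]
ft_force: [-0.9, 4.1, 6.9]
finger_gap: 20.5
```

3/12 (→-9°).

>>> drive_tool([
  [230,0,0.0039,0.0035,0,0,0],
  [230,0,0.0074,0.0074,0,0,0],
  [230,0,0.0105,0.0116,0,0,0],
  [230,0,0.0131,0.0162,0,0,0],
  [230,0,0.0152,0.0209,0,0,0],
  [230,0,0.0168,0.0259,0,0,0],
  [230,0,0.0179,0.031,0,0,0],
  [230,0,0.0185,0.0362,0,0,0],
  [230,0,0.0185,0.0415,0,0,0],
  [230,0,0.0179,0.0467,0,0,0],
])

```text
time: 29.03
tool_pos: [544.2, -73.4, 96.1]
tcp_rot: [101.7, 89.9, 11.4]
ft_force: [3.4, 2.8, 4.6]
finger_gap: 20.3
```

4/12 (→-69°).

>>> drive_tool([
  [230,0,-0.0011,0.0051,0,0,0],
  [230,0,-0.0027,0.0101,0,0,0],
  [230,0,-0.0048,0.0149,0,0,0],
  [230,0,-0.0075,0.0194,0,0,0],
  [230,0,-0.0105,0.0236,0,0,0],
  [230,0,-0.014,0.0275,0,0,0],
  [230,0,-0.0179,0.031,0,0,0],
  [230,0,-0.0222,0.0341,0,0,0],
  [230,0,-0.0267,0.0367,0,0,0],
  [230,0,-0.0315,0.0389,0,0,0],
])

```text
time: 29.87
tool_pos: [511.8, -112.4, 96.0]
tcp_rot: [97.4, 89.9, 7.1]
ft_force: [4.1, 3.1, 6.6]
finger_gap: 20.2
```

5/12 (→-129°).

>>> drive_tool([
  [230,0,-0.005,0.0016,0,0,0],
  [230,0,-0.0101,0.0027,0,0,0],
  [230,0,-0.0153,0.0033,0,0,0],
  [230,0,-0.0205,0.0033,0,0,0],
  [230,0,-0.0257,0.0027,0,0,0],
  [230,0,-0.0309,0.0016,0,0,0],
  [230,0,-0.0358,0,0,0,0],
  [230,0,-0.0406,-0.0021,0,0,0],
  [230,0,-0.0452,-0.0047,0,0,0],
  [230,0,-0.0494,-0.0078,0,0,0],
])

```text
time: 30.7
tool_pos: [463.0, -104.1, 96.0]
tcp_rot: [91.9, 89.9, 1.6]
ft_force: [6.3, 2.3, 2.3]
finger_gap: 20.7
```

6/12 (→-189°), completing the first turn.

>>> drive_tool([
  [230,0,-0.0037,-0.0037,0,0,0],
  [230,0,-0.0071,-0.0076,0,0,0],
  [230,0,-0.0102,-0.0118,0,0,0],
  [230,0,-0.0128,-0.0164,0,0,0],
  [230,0,-0.0149,-0.0211,0,0,0],
  [230,0,-0.0165,-0.0261,0,0,0],
  [230,0,-0.0176,-0.0312,0,0,0],
  [230,0,-0.0182,-0.0364,0,0,0],
  [230,0,-0.0182,-0.0417,0,0,0],
  [230,0,-0.0176,-0.0469,0,0,0],
])

```text
time: 31.53
tool_pos: [445.2, -57.2, 96.0]
tcp_rot: [35.4, 89.9, -54.9]
ft_force: [3.1, -4.0, 6.2]
finger_gap: 20.5
```

Run:
```python
from arc import *
report([495,-65])
```

```text
t 31.5333 pos [445.18 -57.19  95.96] r 50.43 th 171.09 F [ 3.08 -4.04  6.19] Frad -3.67 Ftan(ccw) 3.51 gap 20.5 tilt [ 0.0006 -0.0009] yaw -0.0048
```

7/12.

>>> drive_tool([
  [230,0,0.0014,-0.0051,0,0,0],
  [230,0,0.003,-0.0101,0,0,0],
  [230,0,0.0051,-0.0149,0,0,0],
  [230,0,0.0078,-0.0194,0,0,0],
  [230,0,0.0108,-0.0236,0,0,0],
  [230,0,0.0143,-0.0275,0,0,0],
  [230,0,0.0182,-0.031,0,0,0],
  [230,0,0.0225,-0.0341,0,0,0],
  [230,0,0.027,-0.0367,0,0,0],
  [230,0,0.0317,-0.0388,0,0,0],
])

```text
time: 32.37
tool_pos: [476.3, -18.1, 95.8]
tcp_rot: [-81.3, 89.9, -171.6]
ft_force: [-3.6, -2.1, 11.3]
finger_gap: 20.3
```

8/12.

>>> drive_tool([
  [230,-0.0005,0.005,-0.0016,0,0,0],
  [230,-0.0005,0.0101,-0.0027,0,0,0],
  [230,-0.0005,0.0153,-0.0033,0,0,0],
  [230,-0.0005,0.0205,-0.0033,0,0,0],
  [230,-0.0005,0.0257,-0.0027,0,0,0],
  [230,-0.0005,0.0309,-0.0016,0,0,0],
  [230,-0.0005,0.0358,0,0,0,0],
  [230,-0.0005,0.0406,0.0021,0,0,0],
  [230,-0.0005,0.0452,0.0047,0,0,0],
  [230,-0.0005,0.0494,0.0078,0,0,0],
])

```text
time: 33.2
tool_pos: [525.6, -25.2, 96.0]
tcp_rot: [-127.0, 89.8, 142.7]
ft_force: [-1.3, 4.1, 8.9]
finger_gap: 20.4
```

9/12.

>>> drive_tool([
  [230,0,0.0039,0.0035,0,0,0],
  [230,0,0.0074,0.0074,0,0,0],
  [230,0,0.0105,0.0116,0,0,0],
  [230,0,0.0131,0.0162,0,0,0],
  [230,0,0.0152,0.0209,0,0,0],
  [230,0,0.0168,0.0259,0,0,0],
  [230,0,0.0179,0.031,0,0,0],
  [230,0,0.0185,0.0362,0,0,0],
  [230,0,0.0185,0.0415,0,0,0],
  [230,0,0.0179,0.0467,0,0,0],
])

```text
time: 34.03
tool_pos: [544.3, -72.3, 96.2]
tcp_rot: [160.6, 89.9, 70.4]
ft_force: [4.0, 1.8, 4.6]
finger_gap: 20.5
```

10/12.

>>> drive_tool([
  [230,0,-0.0011,0.0051,0,0,0],
  [230,0,-0.0027,0.0101,0,0,0],
  [230,0,-0.0048,0.0149,0,0,0],
  [230,0,-0.0075,0.0194,0,0,0],
  [230,0,-0.0105,0.0236,0,0,0],
  [230,0,-0.014,0.0275,0,0,0],
  [230,0,-0.0179,0.031,0,0,0],
  [230,0,-0.0222,0.0341,0,0,0],
  [230,0,-0.0267,0.0367,0,0,0],
  [230,0,-0.0315,0.0389,0,0,0],
])

```text
time: 34.87
tool_pos: [511.8, -112.1, 96.1]
tcp_rot: [-139.4, 90.0, 130.3]
ft_force: [3.9, -0.5, 5.0]
finger_gap: 20.3
```

11/12.

>>> drive_tool([
  [230,0,-0.005,0.0016,0,0,0],
  [230,0,-0.0101,0.0027,0,0,0],
  [230,0,-0.0153,0.0033,0,0,0],
  [230,0,-0.0205,0.0033,0,0,0],
  [230,0,-0.0257,0.0027,0,0,0],
  [230,0,-0.0309,0.0016,0,0,0],
  [230,0,-0.0358,0,0,0,0],
  [230,0,-0.0406,-0.0021,0,0,0],
  [230,0,-0.0452,-0.0047,0,0,0],
  [230,0,-0.0494,-0.0078,0,0,0],
])

```text
time: 35.7
tool_pos: [462.5, -103.6, 96.0]
tcp_rot: [137.2, 90.0, 46.9]
ft_force: [5.6, 1.6, 2.8]
finger_gap: 20.5
```

12/12 (→171° again, still short of the target).

>>> drive_tool([
  [230,0,-0.0035,-0.0035,0,0,0],
  [230,0,-0.0069,-0.0074,0,0,0],
  [230,0,-0.01,-0.0116,0,0,0],
  [230,0,-0.0126,-0.0162,0,0,0],
  [230,0,-0.0147,-0.0209,0,0,0],
  [230,0,-0.0163,-0.0259,0,0,0],
  [230,0,-0.0174,-0.031,0,0,0],
  [230,0,-0.018,-0.0362,0,0,0],
  [230,0,-0.0178,-0.0415,0,0,0],
  [230,0,-0.0172,-0.0467,0,0,0],
])

```text
time: 36.53
tool_pos: [445.4, -56.9, 96.0]
tcp_rot: [-67.0, 89.9, -157.2]
ft_force: [2.0, -3.5, 5.9]
finger_gap: 20.5
```

Run:
```python
from arc import *
report([495,-65])
d=snapshot("wrist"); cv2.imwrite("pics/w6.png",d['frame']); print(proj(d,[(495,-65,96),(495,-65,78)]))
report([495,-65])
```

```text
t 36.5333 pos [445.37 -56.93  96.01] r 50.28 th 170.77 F [ 2.05 -3.54  5.95] Frad -2.59 Ftan(ccw) 3.17 gap 20.5 tilt [-0.0011 -0.0005] yaw -0.0045
[[430.56451407 325.15912831]
 [420.42958785 305.60424439]]
t 36.5833 pos [445.53 -56.14  96.03] r 50.26 th 169.84 F [ 1.31 -1.91  5.75] Frad -1.63 Ftan(ccw) 1.65 gap 20.6 tilt [-0.001   0.0002] yaw -0.0044
```

View pics/w6.png

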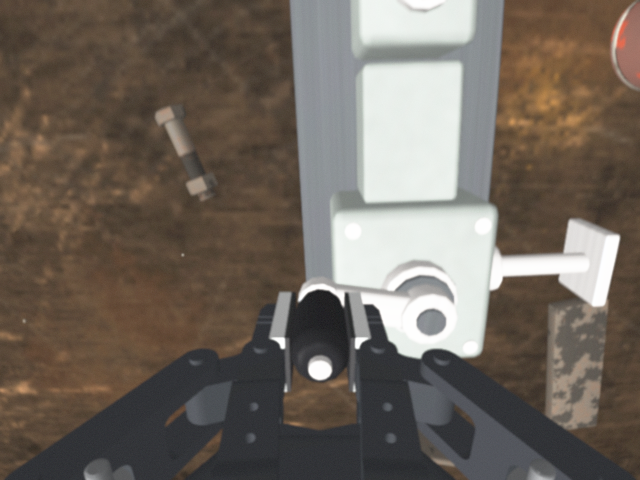

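>>> drive_tool([
  [230,0,0.0002,-0.0008,0,0,0],
  [230,0,0.0005,-0.0016,0,0,0],
  [230,0,0.0007,-0.0024,0,0,0],
  [230,0,0.001,-0.0032,0,0,0],
  [230,0,0.0013,-0.004,0,0,0],
  [230,0,0.0015,-0.0045,0,0,0],
  [230,0,0.0015,-0.0045,0,0,0],
  [230,0,0.0015,-0.0045,0,0,0],
  [230,0,0.0015,-0.0045,0,0,0],
  [230,0,0.0015,-0.0045,0,0,0],
])

```text
time: 37.42
tool_pos: [446.5, -52.4, 96.0]
tcp_rot: [-89.1, 89.9, -179.4]
ft_force: [-2.2, -2.4, 8.0]
finger_gap: 20.7
```

Run:
```python
from arc import *
report([495,-65])
```

```text
t 37.4167 pos [446.49 -52.44  95.99] r 50.11 th 165.48 F [-2.21 -2.43  7.96] Frad 1.53 Ftan(ccw) 2.91 gap 20.7 tilt [-0.0023 -0.    ] yaw -0.0044
```

>>> drive_tool([
  [230,0,0.0001,-0.0004,0,0,0],
  [230,0,0.0002,-0.0008,0,0,0],
  [230,0,0.0002,-0.0009,0,0,0],
  [230,0,0.0002,-0.0009,0,0,0],
  [230,0,0.0001,-0.0002,0,0,0],
  [230,0,-0.0001,0.0006,0,0,0],
  [230,0,-0.0003,0.0014,0,0,0],
  [230,0,-0.0005,0.002,0,0,0],
  [230,0,-0.0005,0.002,0,0,0],
  [230,0,-0.0005,0.002,0,0,0],
])

```text
time: 38.25
tool_pos: [446.1, -54.0, 96.0]
tcp_rot: [-111.9, 89.9, 157.9]
ft_force: [-1.5, -1.0, 7.8]
finger_gap: 20.2
```

Run:
```python
from arc import *
report([495,-65])
d=snapshot("wrist"); cv2.imwrite("pics/w7.png",d['frame'])
report([495,-65])
```

```text
t 38.25 pos [446.12 -54.02  96.  ] r 50.09 th 167.34 F [-1.55 -0.96  7.77] Frad 1.3 Ftan(ccw) 1.28 gap 20.2 tilt [-0.002   0.0008] yaw -0.0043
t 38.3 pos [446.09 -53.99  95.97] r 50.14 th 167.32 F [-1.45 -0.05  8.14] Frad 1.41 Ftan(ccw) 0.36 gap 20.4 tilt [-0.0021  0.0008] yaw -0.0043
```

Two turns are done: the arm is at 167.3° with about 0.8 N on it, so the hub is within roughly 0.7° of the stop direction. Releasing and lifting.

>>> drive_tool([
  [100,0,0,0,0,0,0],
  [100,0,0,0,0,0,0],
  [100,0,0,0,0,0,0],
  [100,0,0,0,0,0,0],
  [100,0,0,0,0,0,0],
  [100,-0.01,0,0,0,0,0],
  [100,-0.035,0,0,0,0,0],
  [100,-0.065,0,0,0,0,0],
  [100,-0.08,0,0,0,0,0],
  [100,-0.08,0,0,0,0,0],
])

```text
time: 39.13
tool_pos: [449.4, -55.3, 181.4]
tcp_rot: [77.1, 89.6, -13.1]
ft_force: [0.5, 0.5, 1.1]
finger_gap: 51.8
```

Run:
```python
from arc import *
s,R=st(); print(s['time'],s['tool_pos'],s['joint_pos'].round(1),s['finger_gap'],s['ft_force']);print(R.round(4))
for n in ("wrist","top"):
    d=snapshot(n); cv2.imwrite(f"pics/{n}8.png",d['frame']); 
    P=[495+50.1*np.cos(np.radians(167.4)),-65+50.1*np.sin(np.radians(167.4)),133]
    print(proj(d,[(495,-65,96),P,(488.1,79.5,79.5),(433.6,86.4,109)]).round(1).tolist())
    if n=="top": cv2.imwrite("pics/top8z.png",cv2.resize(d['frame'][220:380,220:420],(750,600),interpolation=cv2.INTER_CUBIC))
```

```text
39.1333 [449.43269746 -55.30953053 181.40918196] [-13.5 -14.8 111.9   0.   82.6 -13.2] 51.825355346681 [0.47498613 0.5455227  1.12535495]
[[ 0.0073  1.     -0.0046]
 [-0.0017 -0.0045 -1.    ]
 [-1.      0.0073  0.0017]]
[[387.2, 258.0], [313.0, 264.8], [382.1, 22.2], [286.7, -5.6]]
[[353.9, 292.0], [351.4, 320.6], [266.0, 307.6], [262.7, 340.1]]
```

View pics/wrist8.png

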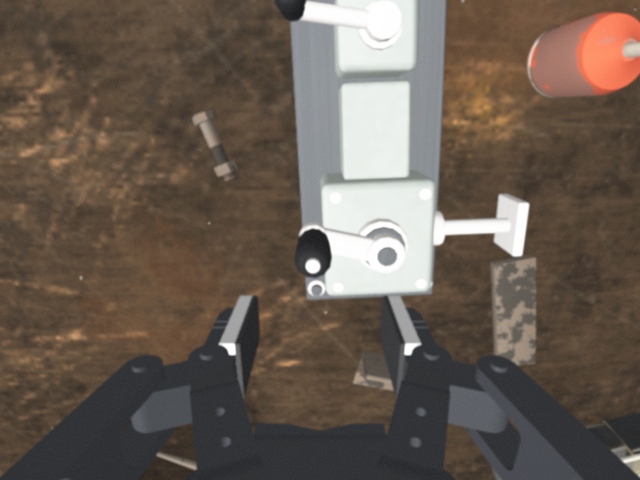

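View pics/top8z.png

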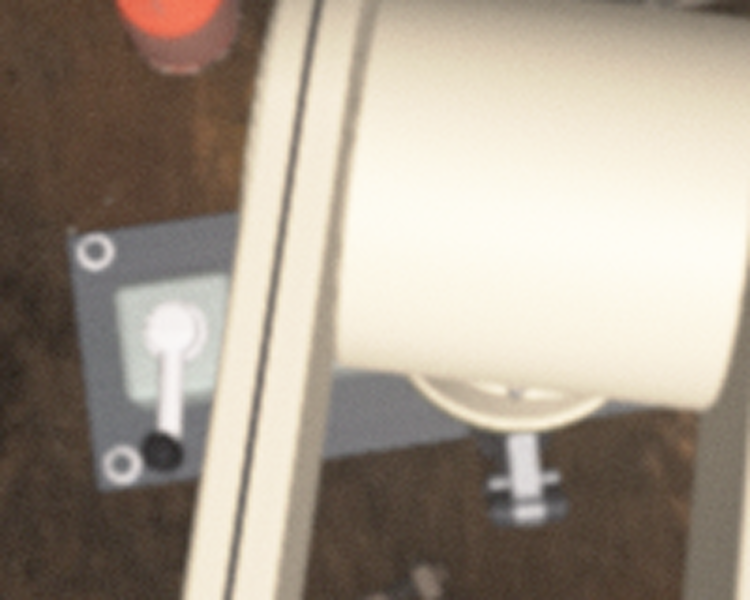

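After release, the wrist view shows the nut at (387,256) and the knob top at (312,266), against a prediction of (313,265). The crank has stayed put. The lock pivot is at (384,19), near (489,80). On to the lock knob.

>>> drive_tool([
  [100,0,-0.0015,-0.015,-0.12,0,0],
  [100,0,-0.003,-0.035,-0.24,0,0],
  [100,0,-0.005,-0.055,-0.36,0,0],
  [100,0,-0.007,-0.075,-0.48,0,0],
  [100,0,-0.009,-0.095,-0.6,0,0],
  [100,0,-0.0105,-0.115,-0.72,0,0],
  [100,0,-0.0125,-0.13,-0.84,0,0],
  [100,0,-0.0125,-0.141,-0.96,0,0],
  [100,0,-0.0125,-0.141,-1.08,0,0],
  [100,0,-0.0125,-0.141,-1.2,0,0],
], squeeze=25)

```text
time: 40.07
tool_pos: [433.8, 87.0, 174.5]
tcp_rot: [-156.2, 89.8, -177.3]
ft_force: [0.9, 0.2, 0.4]
finger_gap: 51.8
```

Run:
```python
from arc import *
s,R=st(); print(s['time'],s['tool_pos'],s['joint_pos'].round(1),s['finger_gap'],s['ft_force']);print(R.round(4))
d=snapshot("wrist"); cv2.imwrite(f"pics/wrist9.png",d['frame']); 
print(proj(d,[(489,80.2,79.5),(434.4,87,109)]).round(1).tolist())
s,R=st(); print(s['tool_pos'])
print((R.T@(np.array((434.4,87,83))-s['tool_pos'])).round(1))
```

```text
40.0667 [433.78799569  87.03720237 174.50550131] [  4.7 -15.7 113.3   0.   82.6 -64.2] 51.83408312458637 [0.8692835  0.20616473 0.36503609]
[[-3.000e-03  3.596e-01  9.331e-01]
 [-1.000e-04  9.331e-01 -3.596e-01]
 [-1.000e+00 -1.200e-03 -2.700e-03]]
[[337.5, 310.6], [319.1, 256.6]]
[433.85350517  86.72219193 174.51110816]
[91.5  0.6  0.7]
```

View pics/wrist9.png

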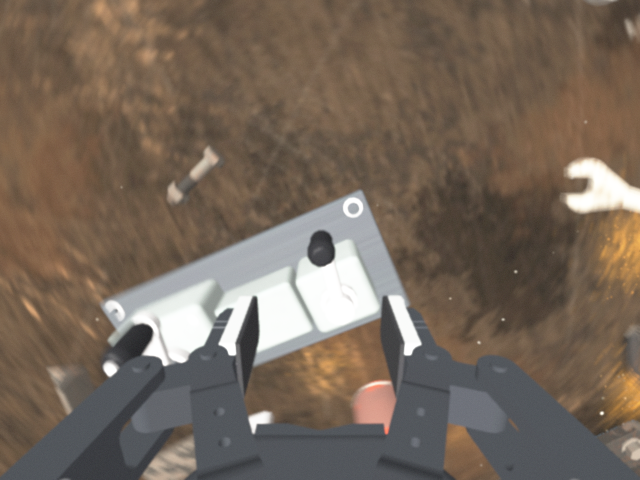

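>>> drive_tool([
  [100,0.01,0.0006,0.0006,-0.12,0,0],
  [100,0.025,0.0006,0.0006,-0.245,0,0],
  [100,0.04,0.0006,0.0006,-0.245,0,0],
  [100,0.045,0.0006,0.0006,-0.245,0,0],
  [100,0.045,0.0006,0.0006,-0.245,0,0],
  [100,0.045,0.0006,0.0006,-0.245,0,0],
  [100,0.045,0.0006,0.0006,-0.245,0,0],
  [100,0.045,0.0006,0.0006,-0.245,0,0],
  [100,0.045,0.0006,0.0006,-0.245,0,0],
  [100,0.045,0.0006,0.0006,-0.245,0,0],
])

```text
time: 40.95
tool_pos: [436.2, 86.7, 131.8]
tcp_rot: [12.0, 89.9, 4.6]
ft_force: [1.3, 0.3, 0.7]
finger_gap: 52.3
```

Run:
```python
from arc import *
s,R=st(); print(s['time'],s['tool_pos'],s['joint_pos'].round(1),s['finger_gap'],s['ft_force']);print(R.round(4))
d=snapshot("wrist"); cv2.imwrite(f"pics/wrist10.png",d['frame']); 
print(proj(d,[(489,80.2,79.5),(434.4,87,109),(434.4,87,75),(495,-65,96)]).round(1).tolist())
s,R=st(); print(s['tool_pos'])
print((R.T@(np.array((434.4,87,83))-s['tool_pos'])).round(1))
```

```text
40.95 [436.22475159  86.71309508 131.75752998] [  4.6 -13.4 115.9  -0.   77.4 -77.9] 52.25380499020237 [1.31498499 0.31424876 0.68776193]
[[ 1.200e-03  1.303e-01  9.915e-01]
 [ 1.000e-04  9.915e-01 -1.303e-01]
 [-1.000e+00  2.000e-04  1.100e-03]]
[[319.3, 343.1], [318.5, 282.9], [318.6, 257.7], [87.3, 390.0]]
[436.10712393  86.6896002  131.59675741]
[48.6  0.1 -1.8]
```

View pics/wrist10.png

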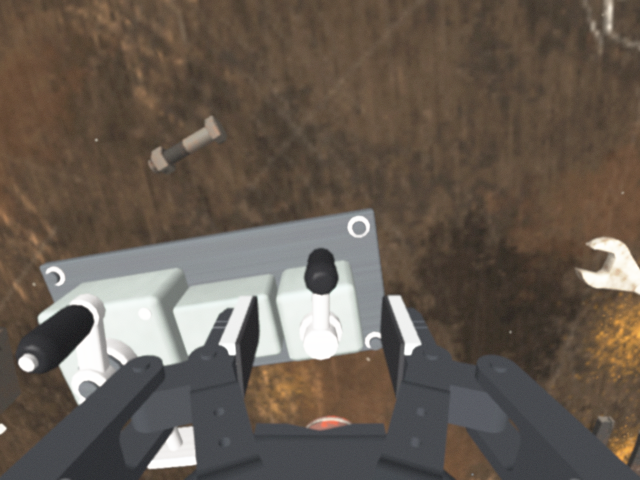

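The knob top is at (321,281) against a prediction of (318.5,283), centred between the fingers. Descending to grip.

>>> drive_tool([
  [100,0.015,0.0006,-0.0015,0,0,0],
  [100,0.03,0.0006,-0.0015,0,0,0],
  [100,0.044,0.0006,-0.0015,0,0,0],
  [100,0.048,0.0006,-0.0015,0,0,0],
  [140,0.048,0.0006,-0.0015,0,0,0],
  [200,0.048,0.0006,-0.0015,0,0,0],
  [225,0.048,0.0006,-0.0015,0,0,0],
  [230,0.048,0.0006,-0.0015,0,0,0],
  [230,0.048,0.0006,-0.0015,0,0,0],
  [230,0.048,0.0006,-0.0015,0,0,0],
], squeeze=25)

```text
time: 41.83
tool_pos: [435.0, 87.5, 84.1]
tcp_rot: [11.1, 89.9, 3.7]
ft_force: [-2.5, -0.2, 6.0]
finger_gap: 16.2
```

```bash
cat > lk.py <<'E'
from arc import *
L=np.array((489,80.4))
def rep():
    s,R=st(); v=s['tool_pos'][:2]-L; th=np.degrees(np.arctan2(v[1],v[0])); u=v/np.hypot(*v); t=np.array([u[1],-u[0]]); f=s['ft_force'][:2]
    print(s['time'],s['tool_pos'].round(2),'r',np.hypot(*v).round(2),'th',th.round(2),'lock',np.radians(182.37-th).round(3),'Frad',(f@u).round(2),'Fcw',(f@t).round(2),'Fz',s['ft_force'][2].round(1),'gap',round(s['finger_gap'],1),'yaw',np.degrees(np.arctan2(R[1,1],R[0,1])).round(2))
    return s,R,th
def plan(th0,th1,n,R,P0,r=55):
    for a in np.linspace(th0,th1,n+1)[1:]:
        p=L+r*np.array([np.cos(np.radians(a)),np.sin(np.radians(a))])-P0
        d=R.T@np.r_[p,0]; print(f"{d[1]/1000:.4f}, {d[2]/1000:.4f}, {np.radians(th0-a):.3f} |",end=' ')
    print()
E
python3 - <<'E'
from lk import *
s,R,th=rep()
plan(th,102.2,20,R,s['tool_pos'][:2])
E
```

```text
41.8333 [435.04  87.52  84.09] r 54.42 th 172.48 lock 0.173 Frad 2.47 Fcw -0.51 Fz 6.0 gap 16.2 yaw 82.54
0.0034, -0.0005, 0.061 | 0.0067, -0.0002, 0.123 | 0.0101, 0.0004, 0.184 | 0.0134, 0.0011, 0.245 | 0.0166, 0.0020, 0.307 | 0.0198, 0.0031, 0.368 | 0.0229, 0.0044, 0.429 | 0.0259, 0.0059, 0.491 | 0.0288, 0.0076, 0.552 | 0.0316, 0.0095, 0.613 | 0.0343, 0.0115, 0.675 | 0.0369, 0.0137, 0.736 | 0.0393, 0.0160, 0.797 | 0.0416, 0.0185, 0.859 | 0.0437, 0.0211, 0.920 | 0.0457, 0.0239, 0.981 | 0.0475, 0.0268, 1.043 | 0.0491, 0.0297, 1.104 | 0.0505, 0.0328, 1.165 | 0.0517, 0.0359, 1.227 |
```

>>> drive_tool([
  [230,0,0.0034,0,0.061,0,0],
  [230,0,0.0067,0.0002,0.123,0,0],
  [230,0,0.0101,0.0007,0.184,0,0],
  [230,0,0.0134,0.0014,0.245,0,0],
  [230,0,0.0166,0.0023,0.307,0,0],
  [230,0,0.0198,0.0034,0.368,0,0],
  [230,0,0.0229,0.0047,0.429,0,0],
  [230,0,0.0259,0.0062,0.491,0,0],
  [230,0,0.0288,0.0078,0.552,0,0],
  [230,0,0.0316,0.0097,0.613,0,0],
])

```text
time: 42.67
tool_pos: [449.1, 117.5, 84.1]
tcp_rot: [36.3, 89.9, -6.4]
ft_force: [-0.9, -1.8, 5.2]
finger_gap: 16.1
```

Run:
```python
from lk import *
s,R,th=rep()
plan(th,103,8,R,s['tool_pos'][:2],54.5)
```

```text
42.6667 [449.14 117.52  84.1 ] r 54.47 th 137.04 lock 0.791 Frad -0.59 Fcw -1.95 Fz 5.2 gap 16.1 yaw 47.24
0.0040, 0.0001, 0.074 | 0.0081, 0.0006, 0.149 | 0.0120, 0.0014, 0.223 | 0.0159, 0.0024, 0.297 | 0.0198, 0.0038, 0.371 | 0.0235, 0.0054, 0.446 | 0.0270, 0.0073, 0.520 | 0.0305, 0.0094, 0.594 |
```

>>> drive_tool([
  [230,0,0.004,0.0001,0.074,0,0],
  [230,0,0.0081,0.0006,0.149,0,0],
  [230,0,0.012,0.0014,0.223,0,0],
  [230,0,0.0159,0.0024,0.297,0,0],
  [230,0,0.0198,0.0038,0.371,0,0],
  [230,0,0.0235,0.0054,0.446,0,0],
  [230,0,0.027,0.0073,0.52,0,0],
  [230,0,0.0305,0.0094,0.594,0,0],
  [230,0,0.0305,0.0094,0.594,0,0],
  [230,0,0.0305,0.0094,0.594,0,0],
])

```text
time: 43.5
tool_pos: [476.8, 133.7, 84.1]
tcp_rot: [81.4, 89.9, 4.9]
ft_force: [1.0, -0.5, 7.4]
finger_gap: 15.7
```

Run:
```python
from lk import *
s,R,th=rep()
```

```text
43.5 [476.8  133.68  84.09] r 54.66 th 102.9 lock 1.387 Frad -0.68 Fcw 0.85 Fz 7.4 gap 15.7 yaw 13.5
```

>>> drive_tool([
  [230,0,0.0005,0,0.01,0,0],
  [230,0,0.001,0,0.015,0,0],
  [230,0,0.0015,0.0001,0.02,0,0],
  [230,0,0.002,0.0001,0.02,0,0],
  [230,0,0.0025,0.0001,0.02,0,0],
  [230,0,0.0025,0.0001,0.02,0,0],
  [230,0,0.0025,0.0001,0.02,0,0],
  [230,0,0.0025,0.0001,0.02,0,0],
  [230,0,0.0025,0.0001,0.02,0,0],
  [230,0,0.0025,0.0001,0.02,0,0],
])

```text
time: 44.33
tool_pos: [478.1, 134.0, 84.0]
tcp_rot: [46.2, 90.0, -31.4]
ft_force: [-4.2, -2.5, 9.8]
finger_gap: 16.1
```

Run:
```python
from lk import *
s,R,th=rep()
```

```text
44.3333 [478.06 133.99  84.01] r 54.7 th 101.53 lock 1.411 Frad -1.59 Fcw -4.6 Fz 9.8 gap 16.1 yaw 12.4
```

>>> drive_tool([
  [230,0,0.0005,0,0,0,0],
  [230,0,0.001,0,0,0,0],
  [230,0,0.0015,0,0,0,0],
  [230,0,0.002,0,0,0,0],
  [230,0,0.002,0,0,0,0],
  [230,0,0.002,0,0,0,0],
  [230,0,0.002,0,0,0,0],
  [230,0,0.002,0,0,0,0],
  [230,0,0.002,0,0,0,0],
  [230,0,0.002,0,0,0,0],
])

```text
time: 45.17
tool_pos: [478.2, 134.1, 83.8]
tcp_rot: [-87.7, 89.8, -165.3]
ft_force: [-13.8, -3.8, 17.9]
finger_gap: 16.0
```

Run:
```python
from lk import *
s,R,th=rep()
```

```text
45.1667 [478.24 134.1   83.81] r 54.77 th 101.33 lock 1.414 Frad -1.06 Fcw -14.3 Fz 17.9 gap 16.0 yaw 12.41
```

The lever is hard against its lock stop: 14 N with no further motion, reading 1.41 rad. I'll relax the push, open and lift clear.

>>> drive_tool([
  [230,0,-0.001,0,0,0,0],
  [230,0,-0.002,0,0,0,0],
  [230,0,-0.002,0,0,0,0],
  [110,0,-0.002,0,0,0,0],
  [110,0,-0.002,0,0,0,0],
  [110,0,-0.002,0,0,0,0],
  [110,0,-0.002,0,0,0,0],
  [110,-0.02,-0.002,0,0,0,0],
  [110,-0.05,-0.002,0,0,0,0],
  [110,-0.09,-0.002,0,0,0,0],
])

```text
time: 46.0
tool_pos: [475.5, 133.7, 170.6]
tcp_rot: [-93.1, 89.6, -170.8]
ft_force: [0.8, 0.1, 0.1]
finger_gap: 48.6
```

>>> drive_tool([
  [110,-0.03,0,0,0,0,0],
  [110,-0.06,0,0,0,0,0],
  [110,-0.09,0,0,0,0,0],
  [110,-0.09,0,0,0,0,0],
  [110,-0.09,0,0,0,0,0],
  [110,-0.09,0,0,0,0,0],
  [110,-0.09,0,0,0,0,0],
  [110,-0.09,0,0,0,0,0],
  [110,-0.09,0,0,0,0,0],
  [110,-0.09,0,0,0,0,0],
])

```text
time: 46.83
tool_pos: [477.7, 134.0, 262.1]
tcp_rot: [-92.4, 89.9, -170.2]
ft_force: [-0.2, 0.2, -0.6]
finger_gap: 48.7
```

Run:
```python
from lk import *
s,R=st(); print(s['time'],s['tool_pos'],s['ft_force'])
a=np.radians(182.37)-1.4; K=[L[0]+55*np.cos(a),L[1]+55*np.sin(a),109]
P=[495+50.1*np.cos(np.radians(167.4)),-65+50.1*np.sin(np.radians(167.4)),133]
for n in ("wrist","scene"):
    d=snapshot(n); cv2.imwrite(f"pics/{n}11.png",d['frame']); print(proj(d,[(495,-65,96),P,(489,80.4,79.5),K]).round(1).tolist())
```

```text
46.8333 [477.67540929 134.02668108 262.1163104 ] [-0.22200692  0.16501085 -0.6498546 ]
[[295.6, 398.3], [243.9, 408.3], [319.5, 265.2], [319.6, 217.5]]
[[366.8, 251.4], [389.9, 251.3], [314.7, 312.0], [296.8, 325.3]]
```

View pics/wrist11.png

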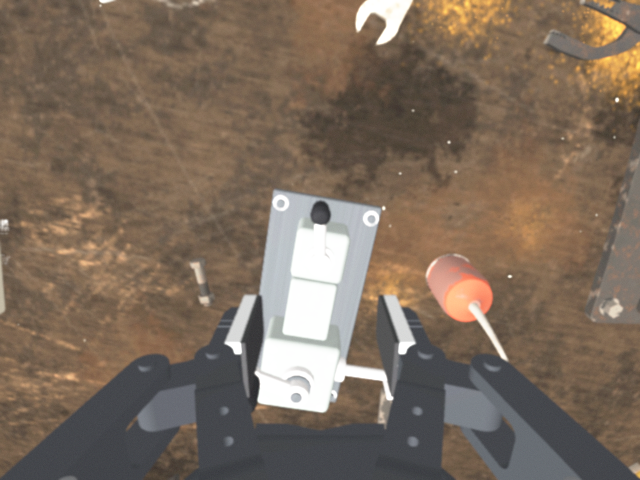

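View pics/scene11.png

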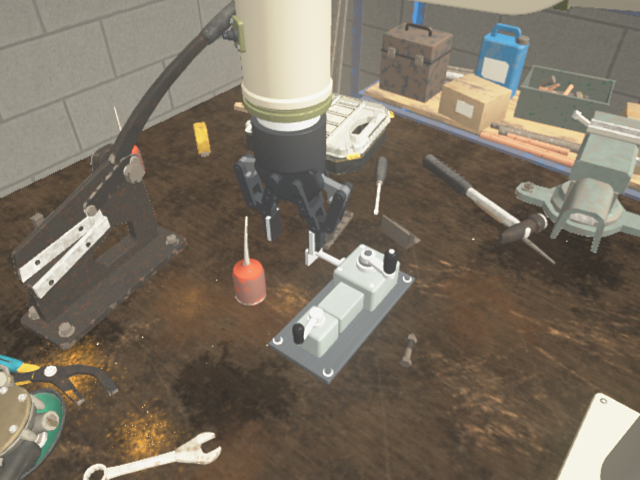

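In the scene view the lock knob top is at about (298,325), predicted (297,325). The crank knob top is at about (391,251), predicted (390,251). The oil can, bolt and offcuts look unmoved, and the gripper is clear. Handing in.

```bash
python3 -c "
from bench import hand_in; print(hand_in())"
```

```text
the job is handed in; nothing more can be done
None
```

The length stop is set and locked, and I handed the job in at about 47 s of the 72 s allowed; no verdict was reported.

- **End stop:** I wound the crank anticlockwise until the force at the knob rose from about 3 N to 8 N, well under the 18 N limit. A small nudge raised the force at the spring's rate, which confirmed the stop. Two loaded readings put the shaft at 167.6°, and easing back gave about 167.1°, so I took 167.4°.
- **Two turns:** I wound it clockwise 720° from there and eased off before letting go. The force readings and the wrist camera put the final shaft direction at about 168.1°, so it may be about 0.7° short of exactly two turns. That is about as fine as I could measure, and I did not correct it further.
- **Lock lever:** I swung it clockwise until it stopped at about 1.41 rad by my measurement (1.4 is locked). It stayed put with 14 N on it.
- **Last check:** The final pictures show the crank and lock knobs within 1–2 pixels of where they should be. The oil can, bolt and offcuts look unmoved, and the gripper is clear of everything. The camera views were off by up to about 3 pixels for the crank axis throughout, and the final top view was blocked by the arm, so I relied on the wrist and scene cameras.

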